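Clear the mat, stack the swatch plates and aim the lamp at them

ROBOT

A 7-joint arm with a two-finger parallel gripper is mounted at the origin on the work surface. World frame = base frame: x ahead of the robot, y to its left, z up, the work surface at z = 0. Lengths are in m, angles in rad, forces in N, time in s.
With the tool pointing down it reaches from about 0.4 to 0.85 m from the base axis. Payload 4.5 kg.
Tool frame: the origin (TCP) lies between the finger pads; the fingertips stand r.tip_reach ahead of it and the grasp point (between the pads) lies 3 mm ahead of it (r.tip_reach is the distance from the TCP to the fingertips, in m); z points along the fingers, y is the line along which they close (so a half turn about z gives the same grasp; the last joint's range is limited). The gripper opens to 88 mm and grips with 3 to 60 N. Pads are 18 mm wide; open, the fingers measure 123 mm over their backs; the gripper's body (75 mm by 187 mm) begins 45 mm behind the grasp point.
Start: joints at [-1.261, 0.689, -0.195, 1.565, 0.157, 0.902, -0.215], TCP at [0.17, 0.601, 0.261] pointing down, gripper open.
Joint ranges: [-3.01, 3.01], [-0.46, 2.08], [-1.47, 1.51], [0.13, 2.56], [-1, 4.14], [0.04, 2.09], [-2.66, 2.66]. Speed limits (rad/s): [2.57, 2.57, 3.14, 3.14, 3.14, 3.14, 3.14].

INTERFACE

Orientations are given as a unit quaternion [x, y, z, w].
In Python, from plant import r gives the robot as it stands.
- The arm moves only by the tool step_arm, never from a script. Its argument "motion" is a list of rows, each an object with "dp": the shift along the tool's x, y, z in mm, a list of three; "twist": the turn, a rotation vector about the tool's x, y, z in rad, a list of three; "hand": the opening, from -1 (shut) to 1 (fully open). In form: [{"dp": [dx, dy, dz], "twist": [rx, ry, rz], "hand": hand}, ...]. A call has 1 to 5 rows; each row is the pose to reach, as a shift and turn from the pose commanded when the call began, along the tool's axes at that moment; what a row does not reach only later rows make up. A row lasts 1/8 s, in which the tool goes at most 62.5 mm and 10.7 degrees, less where a joint would pass 70% of its speed; a pose out of reach is approached as far as the arm can. A call with a gripper value outside its range is refused whole. The fingers move at their own pace and stop on an object; "force" is the grip in N (left out, the last holds). Time passes only in rows, so rows that repeat a pose let the fingers close. It gives the time, the measured TCP pose, the force, the opening and the grip force at its end, in the units of the state.
- r.get_state(): the state, without advancing time (a new reading comes with each control period).
- r.snapshot(name): name is "side" or "top" or "wrist"; returns a dict with "pixels" (480x640x3 uint8, red, green, blue), "depth" (480x640 float32, m along the optical axis (not along the pixel's ray), 0 where there is no reading), "fx", "fy", "cx", "cy" (pixels), "xyz" and "orientation" of the camera in the world; the wrist camera has in their place "mount" (4x4, takes a point from camera to tool coordinates, whose origin is the TCP and whose axes are the flange's). Camera axes: x right, y down, z forward; pixel columns grow to the right and rows downward; lengths in m; the calibration is good to about 2 mm. A picture is of the moment at which its call begins: read the wrist's pose just before it.
- r.finish_job(): hands the job in; it is judged then, once.
Trained networks look in the newest picture that a camera, given by its name, has taken for a name from the list of things; names that differ only in an ending like _2 or _b are one class to them, and where a whole thing is asked for, a point or a joint stands for the part that bears it (a point fixed in the world has none). Each returns a list of dicts, best first, with "score" (0 to 1); they miss things now and then, are a little off and sometimes report something else, mostly with a low value. They report only what shows in the picture. A call takes as long as a camera call.
- r.search_frame(camera, thing): "at" ([x, y, z] in m, in the coordinates of the camera as it stood for that picture, good to about 4 mm: the middle of the surface that is visible of it).
The state is a dict: "clock": time; "q": joint angles; "qd": joint speeds; "joint_torque": joint torques, N m; "tool_pos": TCP position; "eef_rot": TCP orientation; "contact_force": force on the tool from outside, world axes, zero at the start; "moment": the same for the moment, N m; "opening": opening from 0.0 (shut) to 1.0 (fully open); "finger_force": force on a finger pad.
Only numpy, scipy, OpenCV 4.12 (cv2) and the standard library are available. Lean on these libraries where they do the work, as an engineer would, in place of code of your own. Each camera call takes 0.05 s, during which the arm holds its last target. There are 200 camera calls.

TASK

Set up the colour check on the beautician's trolley: move the amber jar off the black mat and stand it wholly on the round cork coaster, and stack all the white pigment swatch plates that lie about into one square pile inside the white outline on the black mat, lying flat (either face up) with their long sides along the outline's long sides. Then swivel and tilt the small lamp's head so that its beam points at the middle of the pile, and last of all flip the lamp's toggle switch fully over to on. Leave the dropper and spray bottles and the dish standing where they are.

Things in the scene. Friction and masses are not known exactly. Their poses are not given: they have to be found in the camera images.
- plate0: white acrylic swatch plate with two deep red pigment discs on its top, a rigid slab 80 x 50 x 14 mm, 66 g; origin at the centre of its underside, x along the 80 mm side, y along the 50 mm side, z up. May be absent.
- plate1: white acrylic swatch plate with two dark brown pigment discs on its top, a rigid slab 80 x 50 x 14 mm, 66 g; origin at the centre of its underside, x along the 80 mm side, y along the 50 mm side, z up. May be absent.
- plate2: white acrylic swatch plate with two ochre pigment discs on its top, a rigid slab 80 x 50 x 14 mm, 66 g; origin at the centre of its underside, x along the 80 mm side, y along the 50 mm side, z up. May be absent.
- plate3: white acrylic swatch plate with two black pigment discs on its top, a rigid slab 80 x 50 x 14 mm, 66 g; origin at the centre of its underside, x along the 80 mm side, y along the 50 mm side, z up. May be absent.
- plate4: white acrylic swatch plate with two coral pigment discs on its top, a rigid slab 80 x 50 x 14 mm, 66 g; origin at the centre of its underside, x along the 80 mm side, y along the 50 mm side, z up. May be absent.
- pile_spot (a point): centre of the white outlined rectangle (90 x 60 mm outside) on the fixed black mat (150 x 110 x 3 mm); the point lies on the mat's top face, 3 mm above the work surface; x runs along the long side of the outline, z up. The outline is just larger than a plate.
- jar: closed amber glass jar with a white lid, 46 mm across at the lid (lid from 30 to 44 mm up), 44 mm across below, 44 mm high, 110 g; origin at the centre of its underside, z up. It starts on the black mat.
- coaster_top (a point): centre of the top face of the fixed round cork coaster, 80 mm across, 3 mm thick.
- aim_point (a point): the middle of the pile: a point 28 mm straight above pile_spot.
- lamp: fixed foot (white disc, 110 mm across, 20 mm high) and column (24 mm thick) of a small lamp; origin on the work surface under the vertical swivel axis. The lamp's horizontal tilt axis crosses the swivel axis 170 mm above this origin.
- lamp_swivel (a joint): swivel of the lamp's head about the vertical column, rad; positive turns it anticlockwise seen from above; range -1.2 to 1.7; stiff, stays where it is put.
- lamp_tilt (a joint): tilt of the lamp's head about its horizontal axis, rad; 0 = the beam is level, positive = the beam points downward; range -0.3 to 1.1; stiff, stays where it is put.
- lamp_lens (a point): centre of the pale round lens on the front of the white drum-shaped head (drum 84 mm across, 50 mm long, from 20 mm behind to 30 mm ahead of the tilt axis); x points along the beam, y along the tilt axis, z to the handle. The beam's line passes through the crossing of the two axes, 30 mm behind this point.
- lamp_bar (a point): middle of the black round handle bar on top of the lamp's head, 12 mm thick and 74 mm long (58 mm free between its two steel uprights), parallel to the tilt axis and 85 mm from it; grip it from above to turn and tilt the head. Axes as lamp_lens.
- switch (a joint): the lamp's toggle switch, rad: 0 = off (lever leans 0.5 rad towards the -x side of its box), 1.0 = on (leans to the +x side); stays where it is left.
- switch_base: white switch box 70 x 50 x 25 mm, fixed; origin at the centre of its underside. The lever's pivot is 22 mm above it, the lever is 50 mm long and swings in the box's x-z plane.
- switch_tip (a point): centre of the red ball (26 mm across) at the end of the switch lever.
- dropper_red: red dropper bottle with white cap, 28 mm across, 68 mm high, a bystander; origin at the centre of its underside.
- dropper_brown: brown dropper bottle with white cap, 28 mm across, 68 mm high, a bystander; origin at the centre of its underside.
- dish: small round steel dish, 60 mm across, 22 mm high, a bystander; origin at the centre of its underside.
- spray: light blue spray bottle, 48 mm across, 137 mm high, a bystander; origin at the centre of its underside.

How it is judged:
On the way, in this order (a step that is already met when the one before it is completed fails the run):
1. all the plates present lie flat in one square pile inside the outline and the jar stands on the coaster, all released (horizontal distance between each of plate0, plate1, plate2, plate3, plate4 and pile_spot below 0.01 m and angle between the x axis of each of plate0, plate1, plate2, plate3, plate4 and the x axis of pile_spot, either way round below 0.15 rad and angle between the z axis of each of plate0, plate1, plate2, plate3, plate4 and the z axis of pile_spot, either way round below 0.08 rad and linear speed of each of plate0, plate1, plate2, plate3, plate4, jar below 0.02 m/s and contact force between each of plate0, plate1, plate2, plate3, plate4, jar and the fingers below 0.1 N and horizontal distance between jar and coaster_top below 0.018 m and z of jar in the frame of coaster_top below 0.005 m and angle between jar's own z axis and vertical below 0.1 rad), for 0.3 s.
2. the lamp's head is swivelled and tilted so that its beam points at the middle of the pile (x of aim_point in the frame of lamp_lens above 0 m and y of aim_point in the frame of lamp_lens between -0.028 and 0.028 m and z of aim_point in the frame of lamp_lens between -0.028 and 0.028 m and velocity of joint lamp_swivel between -0.03 and 0.03 rad/s and velocity of joint lamp_tilt between -0.03 and 0.03 rad/s), for 0.3 s.
3. the lamp's switch is flipped on (value of joint switch above 0.8 rad), for 0.2 s.
At the end, for the whole second after the job is handed in: Jar upright on the coaster, within 18 mm of its centre. Plates flat, released, at rest, within 10 mm of the outline's centre and 0.15 rad of its long side. Lamp's beam line passes within 28 mm sideways and 28 mm up or down of aim_point. Switch above 0.8 rad (all of step 1 and all of step 2 and value of joint switch above 0.8 rad); the robot touches nothing.
It fails at once if the dropper red is knocked over or moved more than 5 cm (angle between dropper_red's own z axis and vertical above 0.7 rad or distance of dropper_red from where it was at the start of the episode above 0.05 m).
It fails at once if the dropper brown is knocked over or moved more than 5 cm (angle between dropper_brown's own z axis and vertical above 0.7 rad or distance of dropper_brown from where it was at the start of the episode above 0.05 m).
It fails at once if the dish is knocked over or moved more than 5 cm (angle between dish's own z axis and vertical above 0.7 rad or distance of dish from where it was at the start of the episode above 0.05 m).
It fails at once if the spray is knocked over or moved more than 5 cm (angle between spray's own z axis and vertical above 0.7 rad or distance of spray from where it was at the start of the episode above 0.05 m).
Of plate0, plate1, plate2, plate3, plate4 only 3 to 5 are there at a start; the rules pass over those that are not, and their reading is None.
At some moment in a run one of plate0, plate1, plate2, plate3, plate4 may be knocked a few centimetres aside while the robot is not near it.
Once in a run the grip may slacken for a moment while it holds something.
It also fails if it takes over 210 s, if anything falls off the work surface, if the arm or the gripper's body presses on something with over 40 N, if the wrist force passes 120 N, or if a joint passes its speed limit or range.

## Working session

There is one attempt and no reset: what is moved stays moved. The work goes in short steps, Python scripts to look and compute and a tool call to move; the robot and the scene stay as the last step left them, time stands still between calls to the robot, and variables do not carry over. Pictures are saved under pics/ and viewed, at most 14 in all, crops included, and the job is handed in when it is done.

Besides the shell and the picture viewer there is one more tool, called after "Emit:" as name(argument=value, ...), one argument or row to a line, values as JSON. step_arm: Moves the arm, as the interface text tells. Its arguments: {"type":"object","properties":{"motion":{"type":"array"},"force":{"type":"number"}},"required":["motion"]}

```bash
ls; mkdir -p pics
cat > h.py <<'E'
import numpy as np,cv2
from scipy.spatial.transform import Rotation as R
from plant import r
def cam(n):
    s=r.get_state(); p=r.snapshot(n)
    if 'mount' in p:
        T=np.eye(4);T[:3,:3]=R.from_quat(s['eef_rot']).as_matrix();T[:3,3]=s['tool_pos'];T=T@np.array(p['mount'])
    else:
        T=np.eye(4);o=np.array(p['orientation']);T[:3,:3]=R.from_quat(o).as_matrix() if o.size==4 else o.reshape(3,3);T[:3,3]=p['xyz']
    return p,T
def cloud(p,T):
    v,u=np.mgrid[:480,:640];d=p['depth']
    c=np.stack([(u-p['cx'])/p['fx']*d,(v-p['cy'])/p['fy']*d,d],-1)
    return c@T[:3,:3].T+T[:3,3]
def save(p,n): cv2.imwrite('pics/'+n,cv2.cvtColor(p['pixels'],cv2.COLOR_RGB2BGR))
def find(n,T,thing):
    return [(round(x['score'],2),np.round(T[:3,:3]@np.array(x['at'])+T[:3,3],3).tolist()) for x in r.search_frame(n,thing)]
E
python3 - <<'E'
from h import *
s=r.get_state();print({k:np.round(v,3).tolist() for k,v in s.items()},r.tip_reach)
for n in['top','side']:
    p,T=cam(n);save(p,n+'0.png');print(n,np.round(T,3).tolist(),p['fx'],p['cx'])
    for t in ['plate0','plate1','plate2','plate3','plate4','jar','lamp','lamp_lens','lamp_bar','switch_base','switch_tip','dropper_red','dropper_brown','dish','spray']:
        print(t,find(n,T,t)[:3])
E
```

```text
pics
{'clock': 0.0, 'q': [-1.261, 0.69, -0.195, 1.566, 0.157, 0.903, -0.215], 'qd': [-0.001, -0.001, 0.001, 0.001, -0.0, -0.0, 0.001], 'joint_torque': [-0.001, -52.755, -1.267, -15.343, -0.053, 0.006, 0.0], 'tool_pos': [0.17, 0.601, 0.26], 'eef_rot': [0.137, 0.991, -0.001, -0.0], 'contact_force': [0.451, -0.549, -0.089], 'moment': [0.018, -0.031, -0.013], 'finger_force': 0.0, 'opening': 0.998} 0.022
top [[-0.012, -0.996, 0.091, 0.475], [-1.0, 0.014, 0.021, 0.005], [-0.023, -0.091, -0.996, 1.307], [0.0, 0.0, 0.0, 1.0]] 458.62214137688403 322.2594549791969
plate0 [(0.89, [0.449, -0.334, 0.018]), (0.79, [0.454, 0.231, 0.016]), (0.65, [0.435, -0.14, 0.018])]
plate1 [(0.89, [0.449, -0.334, 0.018]), (0.79, [0.454, 0.231, 0.016]), (0.65, [0.435, -0.14, 0.018])]
plate2 [(0.89, [0.449, -0.334, 0.018]), (0.79, [0.454, 0.231, 0.016]), (0.65, [0.435, -0.14, 0.018])]
plate3 [(0.89, [0.449, -0.334, 0.018]), (0.79, [0.454, 0.231, 0.016]), (0.65, [0.435, -0.14, 0.018])]
plate4 [(0.89, [0.449, -0.334, 0.018]), (0.79, [0.454, 0.231, 0.016]), (0.65, [0.435, -0.14, 0.018])]
jar [(0.71, [0.485, 0.021, 0.
[... 808 characters left out ...]

plate3 [(0.87, [0.433, -0.14, 0.016]), (0.77, [0.452, 0.23, 0.012]), (0.58, [0.444, -0.338, 0.018])]
plate4 [(0.87, [0.433, -0.14, 0.016]), (0.77, [0.452, 0.23, 0.012]), (0.58, [0.444, -0.338, 0.018])]
jar [(0.72, [0.482, 0.012, 0.052])]
lamp [(0.6, [0.65, 0.238, 0.145]), (0.26, [0.659, -0.016, 0.005])]
lamp_lens [(0.6, [0.658, 0.237, 0.196]), (0.35, [0.352, 0.185, 0.013]), (0.3, [0.503, 0.027, 0.002])]
lamp_bar [(0.96, [0.653, 0.237, 0.197])]
switch_base [(0.6, [0.427, 0.362, 0.022])]
switch_tip []
dropper_red [(0.52, [0.721, -0.242, 0.039]), (0.52, [0.442, -0.337, 0.015])]
dropper_brown [(0.75, [0.511, -0.26, 0.041])]
dish [(0.86, [0.352, 0.186, 0.01])]
spray [(0.72, [0.77, 0.015, 0.07])]
```

View pics/top0.png

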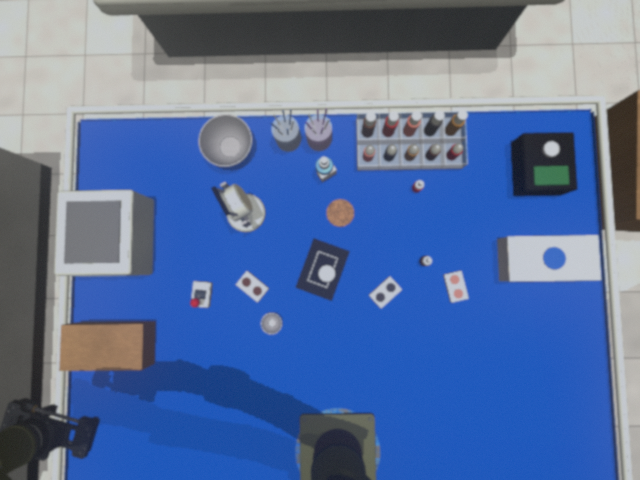

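View pics/side0.png

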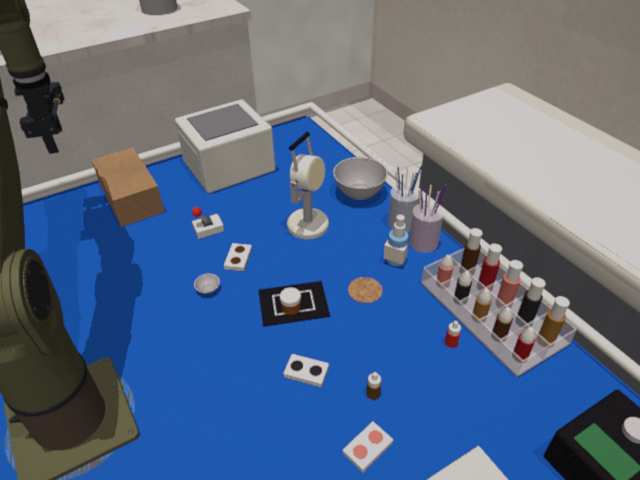

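The top view shows three plates: brown (252,286), black (385,292) and coral (456,286). The jar (326,273) is on the mat (323,269), the coaster is at (340,212) and the lamp at (246,212). The side view agrees. Next I measure these precisely.

```bash
cat >> h.py <<'E'
def rects(p,T,seeds=None,zr=(0.006,0.03),size=None):
    "white plates: minAreaRect in world xy of light points + dark discs"
    P=cloud(p,T);hsv=cv2.cvtColor(p['pixels'],cv2.COLOR_RGB2HSV)
    m=((P[...,2]>zr[0])&(P[...,2]<zr[1])&~((hsv[...,0]>100)&(hsv[...,0]<130)&(hsv[...,1]>150))&(p['depth']>0)).astype(np.uint8)
    n,l,st,_=cv2.connectedComponentsWithStats(m)
    out=[]
    for i in range(1,n):
        if st[i,4]<60: continue
        q=P[l==i][:,:2]; c,wh,a=cv2.minAreaRect(q.astype(np.float32)*1000)
        if wh[0]<wh[1]: wh=wh[::-1];a+=90
        out.append((np.round(c,1).tolist(),np.round(wh,1).tolist(),round((a+90)%180-90,1),round(float(np.median(P[l==i][:,2])),4),st[i].tolist()))
    return out
def grid(p,T,x0,x1,y0,y1,z,s=2000):
    "orthorectify plane z; rows: x decreasing downward, cols: y decreasing rightward; px = s per m"
    h,w=int((x1-x0)*s),int((y0-y1)*-s)
    v,u=np.mgrid[:h,:w]; X=np.stack([x1-v/s,y1-u/s,np.full(u.shape,z)],-1)
    c=(X-T[:3,3])@T[:3,:3]
    return cv2.remap(p['pixels'],(c[...,0]/c[...,2]*p['fx']+p['cx']).astype(np.float32),(c[...,1]/c[...,2]*p['fy']+p['cy']).astype(np.float32),cv2.INTER_LINEAR)
E
python3 - <<'E'
from h import *
for n in['top','side']:
    p,T=cam(n);P=cloud(p,T);print(n)
    for o in rects(p,T): 
        if .3<o[0][0]/1000<.9 and abs(o[0][1])<450: print(o)
    g=cv2.cvtColor(p['pixels'],cv2.COLOR_RGB2HSV)
    box=(P[...,0]>.35)&(P[...,0]<.75)&(P[...,1]>-.15)&(P[...,1]<.15)
    m=box&(g[...,2]<60)&(P[...,2]<.012)&(P[...,2]>-.01)
    q=P[m];q=q[np.linalg.norm(q[:,:2]-[.485,.03],axis=1)<.12];print('mat',cv2.minAreaRect(q[:,:2].astype(np.float32)*1000),np.median(q[:,2]))
    m=box&(g[...,0]<20)&(g[...,1]>90)&(P[...,2]<.012)&(P[...,0]>.54);print('coaster',cv2.minEnclosingCircle(P[m][:,:2].astype(np.float32)*1000),P[m].mean(0))
    m=box&(P[...,2]>.035)&(P[...,2]<.06)&(g[...,2]>100);print('lid',P[m].mean(0),cv2.minEnclosingCircle(P[m][:,:2].astype(np.float32)*1000))
    b=grid(p,T,.38,.68,-.1,.15,.003); cv2.imwrite(f'pics/g{n}.png',b[...,::-1])
E
```

```text
top
([897.3, -164.1], [53.6, 39.4], -89.3, 0.0103, [380, 123, 20, 15, 84])
([897.2, -226.3], [52.9, 45.1], 83.2, 0.0112, [402, 122, 19, 16, 102])
([862.2, 300.1], [112.6, 111.6], 44.4, 0.0153, [208, 124, 41, 40, 896])
([890.4, -286.3], [49.2, 31.0], 88.3, 0.0113, [423, 125, 19, 13, 97])
([884.8, -103.7], [53.3, 17.9], 88.5, 0.011, [359, 132, 20, 7, 67])
([830.0, -103.0], [61.7, 54.5], 0.0, 0.0099, [359, 141, 20, 24, 190])
([830.6, -164.6], [60.6, 51.3], -0.0, 0.0117, [381, 141, 20, 23, 118])
([828.1, -224.1], [64.8, 52.8], -0.1, 0.0124, [402, 141, 20, 23, 174])
([828.4, -286.9], [65.6, 50.1], 1.1, 0.0146, [424, 140, 19, 24, 163])
([827.8, -346.2], [65.5, 50.2], 0.8, 0.0125, [445, 140, 20, 24, 182])
([787.1, -212.2], [311.0, 73.5], 76.1, 0.0182, [357, 142, 107, 28, 242])
([656.6, 242.4], [107.6, 88.4], -42.5, 0.0188, [227, 194, 39, 38, 566])
([453.9, 233.9], [81.7, 53.9], 50.8, 0.0138, [235, 271, 34, 31, 511])
([447.9, -338.9], [80.2, 50.7], 12.0, 0.0139, [444, 271, 25, 31, 531])
([434.1, -140.5], [81.3, 52.2], -49.1, 0.014, [369, 276, 33, 32, 525])
([435.2, 374.1], [72.2, 50.3], -4.9
[... 1254 characters left out ...]
45, 336, 14, 12, 101])
([823.3, -331.4], [45.9, 36.5], -87.7, 0.0218, [505, 337, 25, 24, 107])
([855.8, -344.5], [16.6, 16.0], 62.0, 0.0167, [530, 342, 12, 14, 67])
([432.5, -139.0], [80.7, 54.0], -49.7, 0.0149, [283, 355, 46, 32, 943])
([513.9, -258.5], [27.3, 12.6], -27.1, 0.0185, [366, 388, 15, 12, 98])
([445.8, -336.3], [81.6, 51.5], 12.9, 0.0148, [342, 422, 51, 50, 1285])
mat ((500.4592590332031, 37.34618377685547), (114.45694732666016, 146.8753662109375), 68.9523696899414) 0.004328762960281285
coaster ((661.0785522460938, -14.724021911621094), 40.82643127441406) [ 0.66014414 -0.01647496  0.00434553]
lid [0.49902534 0.02079863 0.04695506] ((606.835205078125, 24.13741683959961), 143.28485107421875)
  return _methods._mean(a, axis=axis, dtype=dtype,
  ret = ret.dtype.type(ret / rcount)
```

```bash
cat >> h.py <<'E'
def to(x,y,z,phi,cur=None):
    "dp [mm] and twist for target TCP (m), closing line at phi deg in world, tool down"
    s=r.get_state();Rc=R.from_quat(s['eef_rot']);p=np.array(s['tool_pos'])
    best=None
    for f in (phi,phi+180):
        a=np.radians(f);yy=np.array([np.cos(a),np.sin(a),0]);zz=np.array([0,0,-1.]);xx=np.cross(yy,zz)
        tw=(Rc.inv()*R.from_matrix(np.stack([xx,yy,zz],1))).as_rotvec()
        if best is None or np.linalg.norm(tw)<np.linalg.norm(best): best=tw
    print('dp',np.round(Rc.inv().apply(np.array([x,y,z])-p)*1000,1).tolist(),'tw',np.round(best,3).tolist(),'at',np.round(p,4).tolist(),'q7',round(float(s['q'][6]),2),'t',round(s['clock'],2))
E
python3 -c "
from h import *
to(.45,.02,.26,90)"
```

```text
dp [-427.6, -483.3, 0.7] tw [0.0, -0.0, -0.276] at [0.1702, 0.6014, 0.2607] q7 -0.22 t 1.7
```

Emit:
step_arm(
  motion=[
    {"dp": [-200, -226, 0], "twist": [0, 0, 0], "hand": 1},
    {"dp": [-200, -226, 0], "twist": [0, 0, 0], "hand": 1},
    {"dp": [-200, -226, 0], "twist": [0, 0, 0], "hand": 1},
    {"dp": [-200, -226, 0], "twist": [0, 0, 0], "hand": 1},
    {"dp": [-200, -226, 0], "twist": [0, 0, 0], "hand": 1},
  ],
)

```text
clock: 2.33
tool_pos: [0.3021, 0.3272, 0.2609]
eef_rot: [0.138, 0.99, -0.0, 0.0]
contact_force: [0.5, -0.8, -0.0]
opening: 1.002
finger_force: 0.0
```

Emit:
step_arm(
  motion=[
    {"dp": [-228, -257, 0], "twist": [0, 0, -0.276], "hand": 1},
    {"dp": [-228, -257, 0], "twist": [0, 0, -0.276], "hand": 1},
    {"dp": [-228, -257, 0], "twist": [0, 0, -0.276], "hand": 1},
    {"dp": [-228, -257, 0], "twist": [0, 0, -0.276], "hand": 1},
    {"dp": [-228, -257, 0], "twist": [0, 0, -0.276], "hand": 1},
  ],
)

```text
clock: 2.95
tool_pos: [0.438, 0.0463, 0.261]
eef_rot: [-0.0, 1.0, 0.0, 0.001]
contact_force: [1.1, 0.4, -0.8]
opening: 1.0
finger_force: 0.0
```

Run:
```python
from h import *
to(.485,.02,.16,90)
p,T=cam('wrist');save(p,'w1.png');print(np.round(T,3).tolist())
print(find('wrist',T,'jar')[:2])
P=cloud(p,T);m=(P[...,2]>.04)&(P[...,2]<.055);q=P[m];q=q[np.linalg.norm(q[:,:2]-[.485,.02],axis=1)<.06]
print(len(q),q.mean(0),cv2.minEnclosingCircle(q[:,:2].astype(np.float32)*1000))
b=grid(p,T,.38,.68,-.1,.15,.003); cv2.imwrite('pics/gw1.png',b[...,::-1])
```

```text
dp [-46.9, -26.3, 101.1] tw [0.001, 0.001, 0.0] at [0.438, 0.0463, 0.261] q7 1.06 t 2.95
[[0.0, 0.958, 0.286, 0.364], [1.0, -0.0, -0.001, 0.045], [-0.001, 0.286, -0.958, 0.385], [0.0, 0.0, 0.0, 1.0]]
[(0.72, [0.484, 0.019, 0.05])]
1920 [0.48587859 0.02080961 0.04694395] ((487.14154052734375, 20.604719161987305), 22.876312255859375)
```

View pics/w1.png

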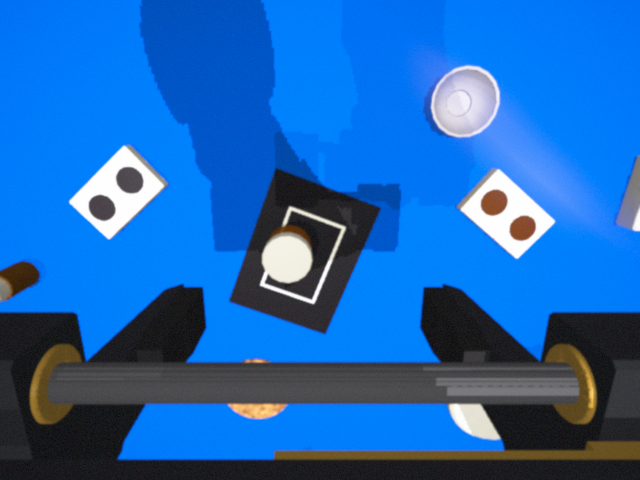

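The wrist view shows the jar lid at (288,257) inside the outline (303,255), the brown plate (506,213) and the black plate (118,192). I'll fit the outline after the jar is gone; now grasp the jar.

Emit:
step_arm(
  motion=[
    {"dp": [-49, -25.5, 60], "twist": [0, 0, 0], "hand": 1},
    {"dp": [-49, -25.5, 120], "twist": [0, 0, 0], "hand": 1},
    {"dp": [-49, -25.5, 180], "twist": [0, 0, 0], "hand": 1},
    {"dp": [-49, -25.5, 225], "twist": [0, 0, 0], "hand": 1},
    {"dp": [-49, -25.5, 225], "twist": [0, 0, 0], "hand": 1},
  ],
)

```text
clock: 3.68
tool_pos: [0.4832, 0.0234, 0.0322]
eef_rot: [-0.001, 1.0, -0.001, -0.004]
contact_force: [0.4, -0.2, 1.0]
opening: 0.996
finger_force: 0.0
```

Emit:
step_arm(
  motion=[
    {"dp": [0, 0, 0], "twist": [0, 0, 0], "hand": -1},
    {"dp": [0, 0, 0], "twist": [0, 0, 0], "hand": -1},
    {"dp": [0, 0, 0], "twist": [0, 0, 0], "hand": -1},
    {"dp": [0, 0, 0], "twist": [0, 0, 0], "hand": -1},
    {"dp": [0, 0, 0], "twist": [0, 0, 0], "hand": -1},
  ],
  force=20,
)

```text
clock: 4.3
tool_pos: [0.4864, 0.0227, 0.0365]
eef_rot: [0.0, 1.0, 0.0, 0.001]
contact_force: [-0.6, -0.5, 8.0]
opening: 0.497
finger_force: 18.9
```

Emit:
step_arm(
  motion=[
    {"dp": [0, 0, -30], "twist": [0, 0, 0], "hand": -1},
    {"dp": [0, 0, -40], "twist": [0, 0, 0], "hand": -1},
    {"dp": [0, 0, -40], "twist": [0, 0, 0], "hand": -1},
  ],
)

```text
clock: 4.68
tool_pos: [0.4864, 0.0226, 0.0761]
eef_rot: [0.0, 1.0, 0.0, 0.001]
contact_force: [-0.5, 0.6, -1.7]
opening: 0.494
finger_force: 19.6
```

Run:
```python
from h import *
s=r.get_state();print(s['opening'],s['finger_force'],s['contact_force'])
to(.6605,-.0165,.075,90)
```

```text
0.4943415862567467 19.589248626725748 [-0.50546118  0.61109547 -1.69308294]
dp [-174.1, -39.1, 1.3] tw [0.001, 0.001, -0.0] at [0.4864, 0.0226, 0.0761] q7 0.94 t 4.67
```

Emit:
step_arm(
  motion=[
    {"dp": [-50, -11, 0], "twist": [0, 0, 0], "hand": -1},
    {"dp": [-100, -22, 0], "twist": [0, 0, 0], "hand": -1},
    {"dp": [-145, -33, 0], "twist": [0, 0, 0], "hand": -1},
    {"dp": [-174, -39, 0], "twist": [0, 0, 0], "hand": -1},
    {"dp": [-174, -39, 0], "twist": [0, 0, 0], "hand": -1},
  ],
)

```text
clock: 5.3
tool_pos: [0.6611, -0.0174, 0.0741]
eef_rot: [0.001, 1.0, -0.0, 0.0]
contact_force: [-0.4, -0.2, 0.1]
opening: 0.499
finger_force: 19.6
```

Run:
```python
from h import *
p,T=cam('wrist');save(p,'w2.png');P=cloud(p,T)
g=cv2.cvtColor(p['pixels'],cv2.COLOR_RGB2HSV)
m=(g[...,0]<20)&(g[...,1]>90)&(P[...,2]<.012)&(abs(P[...,0]-.66)<.06)&(abs(P[...,1]+.016)<.06);print('coaster',m.sum(),cv2.minEnclosingCircle(P[m][:,:2].astype(np.float32)*1000) if m.sum() else 0)
b=grid(p,T,.38,.62,-.08,.15,.003,3000); cv2.imwrite('pics/gw2.png',b[...,::-1])
s=r.get_state();print(s['opening'],s['finger_force'],s['contact_force'])
to(.6605,-.0165,.0365,90)
```

```text
coaster 9586 ((660.39404296875, -19.21487808227539), 39.169795989990234)
0.49850286382392794 19.640467705903575 [-0.51479537  0.00415768 -0.90104169]
dp [-1.4, 0.0, 37.6] tw [0.0, -0.002, -0.0] at [0.6592, -0.0165, 0.0741] q7 1.16 t 5.35
```

View pics/w2.png

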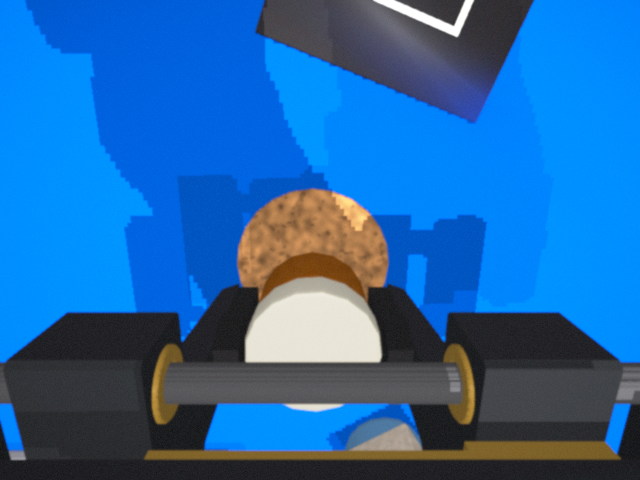

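The jar is held upright over the coaster (313,255). I lower it, release and raise.

Emit:
step_arm(
  motion=[
    {"dp": [-1, -1, 20], "twist": [0, 0, 0], "hand": -1},
    {"dp": [-1, -1, 32], "twist": [0, 0, 0], "hand": -1},
    {"dp": [-1, -1, 37], "twist": [0, 0, 0], "hand": -1},
    {"dp": [-1, -1, 37], "twist": [0, 0, 0], "hand": -1},
    {"dp": [-1, -1, 37], "twist": [0, 0, 0], "hand": -1},
  ],
)

```text
clock: 5.98
tool_pos: [0.6613, -0.0172, 0.0391]
eef_rot: [-0.0, 1.0, 0.0, 0.0]
contact_force: [0.5, -0.5, -1.2]
opening: 0.501
finger_force: 19.6
```

Emit:
step_arm(
  motion=[
    {"dp": [0, 0, 0], "twist": [0, 0, 0], "hand": 1},
    {"dp": [0, 0, 0], "twist": [0, 0, 0], "hand": 1},
    {"dp": [0, 0, 0], "twist": [0, 0, 0], "hand": 1},
    {"dp": [0, 0, 0], "twist": [0, 0, 0], "hand": 1},
    {"dp": [0, 0, 0], "twist": [0, 0, 0], "hand": 1},
  ],
)

```text
clock: 6.6
tool_pos: [0.661, -0.0173, 0.0387]
eef_rot: [-0.0, 1.0, 0.0, -0.0]
contact_force: [-0.4, -0.0, -0.3]
opening: 0.995
finger_force: 0.0
```

Emit:
step_arm(
  motion=[
    {"dp": [0, 0, -50], "twist": [0, 0, 0], "hand": 1},
    {"dp": [100, -20, -110], "twist": [0, 0, 0], "hand": 1},
    {"dp": [200, -20, -180], "twist": [0, 0, 0], "hand": 1},
    {"dp": [200, -20, -180], "twist": [0, 0, 0], "hand": 1},
    {"dp": [200, -20, -180], "twist": [0, 0, 0], "hand": 1},
  ],
)

```text
clock: 7.22
tool_pos: [0.4591, -0.0376, 0.22]
eef_rot: [-0.0, 1.0, -0.0, 0.0]
contact_force: [0.3, -0.2, 0.1]
opening: 1.003
finger_force: 0.0
```

```bash
cat >> h.py <<'E'
def outline(p,T):
    b=grid(p,T,.40,.60,-.07,.14,.003,4000);g=cv2.cvtColor(b,cv2.COLOR_RGB2HSV)
    m=((g[...,2]>150)&(g[...,1]<60)).astype(np.uint8)
    cs,_=cv2.findContours(m,cv2.RETR_EXTERNAL,cv2.CHAIN_APPROX_NONE)
    for c in sorted(cs,key=cv2.contourArea)[-2:]:
        q=c[:,0,:].astype(np.float32);w=np.stack([.60-q[:,1]/4000,.14-q[:,0]/4000],1)*1000
        print('outline',cv2.minAreaRect(w.astype(np.float32)))
E
python3 - <<'E'
from h import *
p,T=cam('wrist');save(p,'w3.png');outline(p,T)
for o in rects(p,T): print(o)
p,T=cam('top');P=cloud(p,T);outline(p,T)
m=(P[...,2]>.038)&(P[...,2]<.06)&(np.hypot(P[...,0]-.66,P[...,1]+.017)<.06);print('lid',cv2.minEnclosingCircle(P[m][:,:2].astype(np.float32)*1000))
for o in rects(p,T):
    if o[1][0]<90 and o[1][1]>45 and o[0][0]<600:print(o[:4])
to(.454,.234,.12,-39);to(.434,-.14,.12,40)
E
```

```text
outline ((499.9606628417969, 33.427894592285156), (61.868865966796875, 91.95989990234375), 69.01078796386719)
([351.2, 176.6], [59.2, 58.7], 76.1, 0.0141, [558, 28, 82, 85, 4443])
([432.9, -142.0], [80.0, 50.1], -48.8, 0.0144, [136, 123, 110, 107, 5815])
([454.1, 231.6], [80.8, 50.5], 50.9, 0.0137, [575, 150, 65, 102, 3871])
([469.5, -309.2], [22.5, 4.9], 4.1, 0.0103, [0, 206, 12, 28, 182])
([513.7, -246.8], [26.3, 11.4], 35.3, 0.0185, [56, 256, 38, 34, 541])
([652.9, -37.3], [20.3, 3.1], -31.4, 0.0253, [311, 404, 12, 13, 64])
([722.4, -230.6], [22.6, 7.0], 36.2, 0.013, [117, 445, 22, 15, 227])
outline ((548.0, 45.375), (0.2500038146972656, 0.5), 90.0)
lid ((663.148193359375, -18.41368293762207), 23.01026725769043)
([454.1, 232.8], [80.0, 51.6], 50.5, 0.0138)
([448.1, -340.0], [79.7, 54.9], 12.2, 0.0139)
([434.0, 374.0], [70.6, 50.9], -5.0, 0.0247)
([351.5, 178.4], [58.1, 55.5], -89.1, 0.0143)
dp [2.8, 272.5, 100.3] tw [-0.002, -0.002, -0.89] at [0.457, -0.0383, 0.2209] q7 1.13 t 7.33
dp [22.9, -101.5, 101.2] tw [-0.003, -0.0, 0.873] at [0.457, -0.0383, 0.2209] q7 1.13 t 7.33
```

View pics/w3.png

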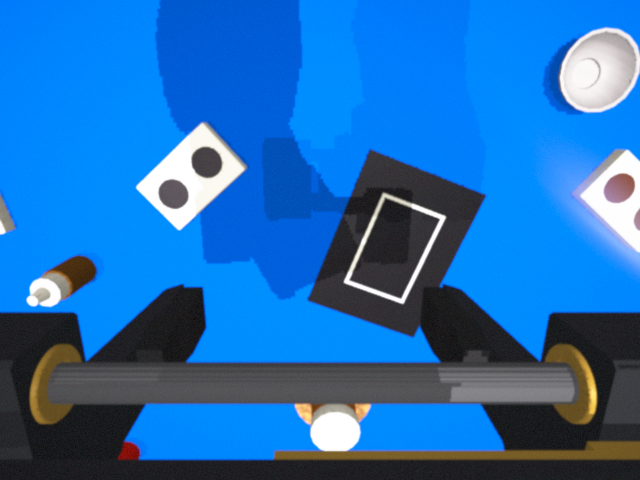

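The outline is clear, centred at (396,247), and the jar stands on the coaster (335,430). Black plate is at (191,176): fetch it.

Emit:
step_arm(
  motion=[
    {"dp": [12, -50, 30], "twist": [0, 0, 0.18], "hand": 1},
    {"dp": [24, -103, 70], "twist": [0, 0, 0.36], "hand": 1},
    {"dp": [24, -103, 100], "twist": [0, 0, 0.54], "hand": 1},
    {"dp": [24, -103, 120], "twist": [0, 0, 0.72], "hand": 1},
    {"dp": [24, -103, 130], "twist": [0, 0, 0.85], "hand": 1},
  ],
)

```text
clock: 7.95
tool_pos: [0.4377, -0.1405, 0.087]
eef_rot: [0.414, 0.91, -0.0, -0.0]
contact_force: [-0.1, -0.0, 0.4]
opening: 1.002
finger_force: 0.0
```

Emit:
step_arm(
  motion=[
    {"dp": [0, 0, 0], "twist": [0, 0, 0], "hand": 1},
    {"dp": [0, 0, 0], "twist": [0, 0, 0], "hand": 1},
  ],
)

```text
clock: 8.2
tool_pos: [0.4377, -0.1404, 0.0887]
eef_rot: [0.411, 0.912, 0.0, 0.0]
contact_force: [0.3, -1.2, -0.1]
opening: 0.998
finger_force: 0.0
```

Run:
```python
from h import *
p,T=cam('wrist')
for o in rects(p,T): print(o)
to(.4329,-.142,.025,41.2)
```

```text
([433.0, -142.0], [80.2, 50.2], -48.8, 0.0143, [257, 180, 99, 144, 13423])
([512.0, -246.7], [25.7, 10.7], 43.2, 0.0097, [272, 438, 41, 22, 351])
([443.3, -314.4], [26.6, 7.2], 24.7, 0.0098, [117, 442, 47, 18, 414])
dp [2.0, -4.6, 64.0] tw [0.001, 0.001, 0.004] at [0.4376, -0.1404, 0.089] q7 0.69 t 8.25
```

Emit:
step_arm(
  motion=[
    {"dp": [2, -4.5, 35], "twist": [0, 0, 0], "hand": 1},
    {"dp": [2, -4.5, 55], "twist": [0, 0, 0], "hand": 1},
    {"dp": [2, -4.5, 64], "twist": [0, 0, 0], "hand": 1},
    {"dp": [2, -4.5, 64], "twist": [0, 0, 0], "hand": 1},
    {"dp": [2, -4.5, 64], "twist": [0, 0, 0], "hand": -1},
  ],
)

```text
clock: 8.88
tool_pos: [0.4336, -0.1431, 0.0286]
eef_rot: [0.411, 0.911, -0.002, -0.003]
contact_force: [-0.1, 0.3, -0.3]
opening: 0.908
finger_force: 0.0
```

Emit:
step_arm(
  motion=[
    {"dp": [0, 0, 0], "twist": [0, 0, 0], "hand": -1},
    {"dp": [0, 0, 0], "twist": [0, 0, 0], "hand": -1},
    {"dp": [0, 0, 0], "twist": [0, 0, 0], "hand": -1},
    {"dp": [0, 0, -40], "twist": [0, 0, 0], "hand": -1},
    {"dp": [0, 0, -60], "twist": [0, 0, 0], "hand": -1},
  ],
  force=20,
)

```text
clock: 9.5
tool_pos: [0.4329, -0.1426, 0.0891]
eef_rot: [0.412, 0.911, -0.001, -0.005]
contact_force: [1.3, -0.9, -1.2]
opening: 0.562
finger_force: 20.0
```

Emit:
step_arm(
  motion=[
    {"dp": [0, 0, 0], "twist": [0, 0, 0], "hand": -1},
  ],
)

```text
clock: 9.62
tool_pos: [0.4342, -0.1433, 0.0898]
eef_rot: [0.413, 0.911, -0.001, -0.003]
contact_force: [0.5, 0.1, -0.9]
opening: 0.562
finger_force: 20.0
```

Run:
```python
from h import *
s=r.get_state();print(s['opening'],s['finger_force'])
p,T=cam('wrist');save(p,'w4.png')
to(.500,.0334,.085,69)
```

```text
0.5623956263593658 19.99829739332199
dp [89.1, 166.4, 3.3] tw [-0.004, -0.007, -0.484] at [0.4337, -0.1433, 0.0888] q7 -0.15 t 9.68
```

View pics/w4.png

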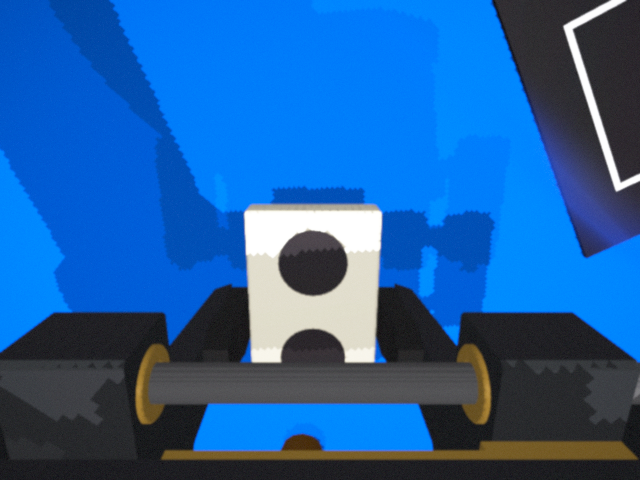

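The black plate is held level and square. Carry it to the outline.

Emit:
step_arm(
  motion=[
    {"dp": [25, 45, 0], "twist": [0, 0, -0.12], "hand": -1},
    {"dp": [50, 95, 0], "twist": [0, 0, -0.24], "hand": -1},
    {"dp": [75, 140, 0], "twist": [0, 0, -0.36], "hand": -1},
    {"dp": [89, 166.5, 0], "twist": [0, 0, -0.484], "hand": -1},
    {"dp": [89, 166.5, 0], "twist": [0, 0, -0.484], "hand": -1},
  ],
)

```text
clock: 10.3
tool_pos: [0.4999, 0.0368, 0.0867]
eef_rot: [0.18, 0.984, 0.0, -0.005]
contact_force: [-0.3, -0.1, -1.3]
opening: 0.565
finger_force: 20.0
```

Emit:
step_arm(
  motion=[
    {"dp": [0, 0, 25], "twist": [0, 0, 0], "hand": -1},
    {"dp": [0, 0, 40], "twist": [0, 0, 0], "hand": -1},
    {"dp": [0, 0, 40], "twist": [0, 0, 0], "hand": -1},
  ],
)

```text
clock: 10.68
tool_pos: [0.4976, 0.0316, 0.0462]
eef_rot: [0.183, 0.983, -0.003, -0.006]
contact_force: [0.3, -0.6, 0.9]
opening: 0.563
finger_force: 20.0
```

```bash
cat >> h.py <<'E'
def med():
    s=r.get_state();print('op',round(s['opening'],3),'f',round(s['finger_force'],1),'cf',np.round(s['contact_force'],1).tolist())
E
python3 - <<'E'
from h import *
med();p,T=cam('wrist')
for o in rects(p,T,zr=(.03,.06)): print(o)
to(.500,.0334,.030,69)
E
```

```text
op 0.563 f 20.0 cf [0.3, -0.6, 0.9]
([487.5, 34.3], [80.8, 62.9], 69.1, 0.0321, [185, 209, 258, 153, 24683])
dp [-1.4, 1.9, 17.0] tw [-0.006, -0.01, -0.001] at [0.4982, 0.0321, 0.047] q7 -0.06 t 10.72
```

Emit:
step_arm(
  motion=[
    {"dp": [-1, 1.5, 10], "twist": [0, -0.005, 0], "hand": -1},
    {"dp": [-1, 1.5, 17], "twist": [0, -0.008, 0], "hand": -1},
    {"dp": [-1, 1.5, 17], "twist": [0, -0.008, 0], "hand": -1},
    {"dp": [-1, 1.5, 17], "twist": [0, -0.008, 0], "hand": -1},
  ],
)

```text
clock: 11.22
tool_pos: [0.5006, 0.0345, 0.0309]
eef_rot: [0.182, 0.983, -0.002, -0.001]
contact_force: [-0.3, -0.1, 0.2]
opening: 0.564
finger_force: 20.0
```

Emit:
step_arm(
  motion=[
    {"dp": [0, 0, 0], "twist": [0, 0, 0], "hand": 1},
    {"dp": [0, 0, 0], "twist": [0, 0, 0], "hand": 1},
    {"dp": [0, 0, 0], "twist": [0, 0, 0], "hand": 1},
    {"dp": [0, 0, 0], "twist": [0, 0, 0], "hand": 1},
  ],
)

```text
clock: 11.72
tool_pos: [0.5006, 0.0349, 0.0307]
eef_rot: [0.182, 0.983, -0.001, -0.001]
contact_force: [-0.3, -0.2, -0.1]
opening: 0.987
finger_force: 0.0
```

Emit:
step_arm(
  motion=[
    {"dp": [0, 0, -60], "twist": [0, 0, 0], "hand": 1},
    {"dp": [0, 0, -120], "twist": [0, 0, 0], "hand": 1},
    {"dp": [0, 0, -150], "twist": [0, 0, 0], "hand": 1},
    {"dp": [0, 0, -150], "twist": [0, 0, 0], "hand": 1},
  ],
)

```text
clock: 12.22
tool_pos: [0.5021, 0.0355, 0.1827]
eef_rot: [0.182, 0.983, -0.001, 0.001]
contact_force: [-0.3, 0.3, -0.3]
opening: 0.999
finger_force: 0.0
```

Run:
```python
from h import *
p,T=cam('wrist')
for o in rects(p,T): print(o)
p,T=cam('top')
for o in rects(p,T):
    if o[1][0]<90 and o[1][1]>45 and o[0][0]<600:print(o[:4])
to(.454,.232,.09,-39.2)
```

```text
([454.3, 232.1], [80.9, 50.7], 50.5, 0.014, [488, 0, 144, 109, 9906])
([498.6, 33.2], [80.1, 50.1], -21.1, 0.0173, [277, 161, 68, 105, 6929])
([631.7, 231.8], [62.4, 52.5], -20.9, 0.0192, [559, 240, 81, 72, 4362])
([454.3, 232.4], [79.6, 50.9], 50.6, 0.0141)
([447.7, -338.8], [80.5, 51.1], 13.0, 0.0136)
([434.8, 377.8], [70.2, 58.0], -5.9, 0.0244)
([351.5, 177.9], [56.7, 55.6], 88.2, 0.0133)
dp [113.9, 167.9, 89.7] tw [-0.003, -0.004, -1.252] at [0.5005, 0.0347, 0.1802] q7 0.23 t 12.32
```

Emit:
step_arm(
  motion=[
    {"dp": [30, 45, 0], "twist": [0, 0, -0.18], "hand": 1},
    {"dp": [60, 90, 0], "twist": [0, 0, -0.36], "hand": 1},
    {"dp": [90, 135, 30], "twist": [0, 0, -0.54], "hand": 1},
    {"dp": [114, 168, 60], "twist": [0, 0, -0.72], "hand": 1},
    {"dp": [114, 168, 90], "twist": [0, 0, -0.9], "hand": 1},
  ],
)

```text
clock: 12.95
tool_pos: [0.452, 0.2368, 0.0883]
eef_rot: [-0.27, 0.963, 0.001, -0.002]
contact_force: [1.0, -0.9, -0.1]
opening: 0.998
finger_force: 0.0
```

Emit:
step_arm(
  motion=[
    {"dp": [0, 0, 0], "twist": [0, 0, -0.18], "hand": 1},
    {"dp": [0, 0, 0], "twist": [0, 0, -0.352], "hand": 1},
    {"dp": [0, 0, 0], "twist": [0, 0, -0.352], "hand": 1},
  ],
)

```text
clock: 13.32
tool_pos: [0.4532, 0.2322, 0.0886]
eef_rot: [-0.428, 0.904, -0.001, -0.003]
contact_force: [0.1, -0.3, 0.2]
opening: 0.998
finger_force: 0.0
```

Run:
```python
from h import *
p,T=cam('wrist')
for o in rects(p,T): print(o)
to(.4543,.232,.026,140.6)
```

```text
([484.6, 56.5], [39.1, 18.6], -21.4, 0.0169, [0, 0, 71, 62, 3178])
([354.5, 180.8], [58.9, 49.4], -41.6, 0.013, [348, 0, 135, 114, 10675])
([454.0, 232.6], [79.9, 50.2], 50.8, 0.0142, [265, 191, 98, 142, 13157])
([452.0, 358.4], [34.9, 33.8], -33.9, 0.0246, [417, 404, 73, 47, 2671])
([612.2, 260.3], [28.2, 15.9], -71.3, 0.0144, [117, 425, 48, 35, 966])
dp [-0.6, -0.9, 63.0] tw [0.001, -0.005, 0.001] at [0.4535, 0.2323, 0.089] q7 0.77 t 13.38
```

Emit:
step_arm(
  motion=[
    {"dp": [-0.5, -0.5, 35], "twist": [0, 0, 0], "hand": 1},
    {"dp": [-0.5, -0.5, 55], "twist": [0, 0, 0], "hand": 1},
    {"dp": [-0.5, -0.5, 63], "twist": [0, 0, 0], "hand": 1},
    {"dp": [-0.5, -0.5, 63], "twist": [0, -0.003, 0], "hand": 1},
    {"dp": [-0.5, -0.5, 63], "twist": [0, -0.003, 0], "hand": -1},
  ],
)

```text
clock: 14.0
tool_pos: [0.4551, 0.2329, 0.028]
eef_rot: [-0.429, 0.903, 0.0, 0.0]
contact_force: [0.1, -0.2, 0.1]
opening: 0.91
finger_force: 0.0
```

Emit:
step_arm(
  motion=[
    {"dp": [0, 0, 0], "twist": [0, 0, 0], "hand": -1},
    {"dp": [0, 0, 0], "twist": [0, 0, 0], "hand": -1},
    {"dp": [0, 0, 0], "twist": [0, 0, 0], "hand": -1},
    {"dp": [0, 0, -40], "twist": [0, 0, 0], "hand": -1},
    {"dp": [0, 0, -75], "twist": [0, 0, 0], "hand": -1},
  ],
  force=20,
)

```text
clock: 14.62
tool_pos: [0.4546, 0.2326, 0.1031]
eef_rot: [-0.429, 0.903, -0.0, -0.0]
contact_force: [0.7, -0.4, -0.1]
opening: 0.564
finger_force: 20.0
```

Emit:
step_arm(
  motion=[
    {"dp": [0, 0, 0], "twist": [0, 0, 0], "hand": -1},
  ],
)

```text
clock: 14.75
tool_pos: [0.4558, 0.2336, 0.1044]
eef_rot: [-0.429, 0.903, 0.0, 0.002]
contact_force: [0.0, 0.2, -2.0]
opening: 0.568
finger_force: 20.0
```

Run:
```python
from h import *
med()
to(.4993,.0334,.1,69)
```

```text
op 0.568 f 20.0 cf [0.0, 0.2, -2.0]
dp [127.7, -160.3, 4.0] tw [0.001, 0.004, 1.253] at [0.4558, 0.2336, 0.1044] q7 0.8 t 14.75
```

Emit:
step_arm(
  motion=[
    {"dp": [30, -40, 0], "twist": [0, 0, 0.18], "hand": -1},
    {"dp": [60, -80, 0], "twist": [0, 0, 0.36], "hand": -1},
    {"dp": [90, -115, 0], "twist": [0, 0, 0.54], "hand": -1},
    {"dp": [115, -145, 0], "twist": [0, 0, 0.72], "hand": -1},
    {"dp": [128, -160, 0], "twist": [0, 0, 0.9], "hand": -1},
  ],
)

```text
clock: 15.38
tool_pos: [0.4974, 0.0288, 0.101]
eef_rot: [0.012, 1.0, -0.001, -0.001]
contact_force: [0.3, 0.2, -0.2]
opening: 0.564
finger_force: 20.0
```

Emit:
step_arm(
  motion=[
    {"dp": [0, 0, 0], "twist": [0, 0, 0.18], "hand": -1},
    {"dp": [0, 0, 15], "twist": [0, 0, 0.353], "hand": -1},
    {"dp": [0, 0, 40], "twist": [0, 0, 0.353], "hand": -1},
    {"dp": [0, 0, 40], "twist": [0, 0, 0.353], "hand": -1},
  ],
)

```text
clock: 15.88
tool_pos: [0.4964, 0.0318, 0.0605]
eef_rot: [0.182, 0.983, -0.001, -0.002]
contact_force: [0.4, 0.8, -1.2]
opening: 0.563
finger_force: 20.0
```

Run:
```python
from h import *
med();to(.4993,.0334,.044,69)
p,T=cam('wrist')
to(.4993,.0334,.044,69)
```

```text
op 0.563 f 20.0 cf [0.4, 0.8, -1.2]
dp [-2.2, 2.6, 16.5] tw [-0.003, -0.003, 0.001] at [0.4964, 0.0318, 0.0605] q7 -0.04 t 15.88
dp [-1.7, 2.1, 17.4] tw [-0.002, -0.002, 0.001] at [0.497, 0.0321, 0.0614] q7 -0.04 t 15.93
```

Emit:
step_arm(
  motion=[
    {"dp": [-2, 2, 10], "twist": [0, 0, 0], "hand": -1},
    {"dp": [-2, 2, 17], "twist": [0, 0, 0], "hand": -1},
    {"dp": [-2, 2, 17], "twist": [0, 0, 0], "hand": -1},
    {"dp": [-2, 2, 17], "twist": [0, 0, 0], "hand": -1},
  ],
)

```text
clock: 16.42
tool_pos: [0.5005, 0.0334, 0.0455]
eef_rot: [0.182, 0.983, -0.0, -0.0]
contact_force: [-0.2, -0.7, -1.4]
opening: 0.565
finger_force: 20.0
```

Emit:
step_arm(
  motion=[
    {"dp": [0, 0, 0], "twist": [0, 0, 0], "hand": 1},
    {"dp": [0, 0, 0], "twist": [0, 0, 0], "hand": 1},
    {"dp": [0, 0, 0], "twist": [0, 0, 0], "hand": 1},
    {"dp": [0, 0, 0], "twist": [0, 0, 0], "hand": 1},
  ],
)

```text
clock: 16.92
tool_pos: [0.5006, 0.0334, 0.0454]
eef_rot: [0.182, 0.983, -0.0, 0.0]
contact_force: [0.1, -0.7, -0.3]
opening: 0.987
finger_force: 0.0
```

Emit:
step_arm(
  motion=[
    {"dp": [0, 0, -60], "twist": [0, 0, 0], "hand": 1},
    {"dp": [0, 0, -120], "twist": [0, 0, 0], "hand": 1},
    {"dp": [0, 0, -150], "twist": [0, 0, 0], "hand": 1},
    {"dp": [0, 0, -150], "twist": [0, 0, 0], "hand": 1},
  ],
)

```text
clock: 17.42
tool_pos: [0.5017, 0.0337, 0.1973]
eef_rot: [0.182, 0.983, 0.001, 0.002]
contact_force: [0.3, -0.3, -0.4]
opening: 0.998
finger_force: 0.0
```

Run:
```python
from h import *
p,T=cam('wrist');save(p,'w5.png')
for o in rects(p,T,zr=(.006,.04)): print(o)
p,T=cam('top')
for o in rects(p,T,zr=(.006,.04)):
    if o[1][0]<90 and o[1][1]>45 and o[0][0]<600:print(o[:4])
to(.4477,-.339,.10,102.6)
```

```text
([499.4, 32.1], [82.7, 51.0], -21.5, 0.0312, [277, 158, 69, 110, 7227])
([637.0, 235.4], [71.2, 63.6], 78.4, 0.0195, [550, 233, 90, 80, 5612])
([447.9, -338.6], [80.1, 51.9], 10.7, 0.0138)
([434.4, 374.9], [69.8, 52.1], -6.2, 0.0254)
([351.7, 177.6], [56.3, 55.2], 89.4, 0.0144)
dp [-84.5, -365.9, 95.2] tw [-0.001, -0.001, -0.587] at [0.5002, 0.0329, 0.1948] q7 0.26 t 17.52
```

View pics/w5.png

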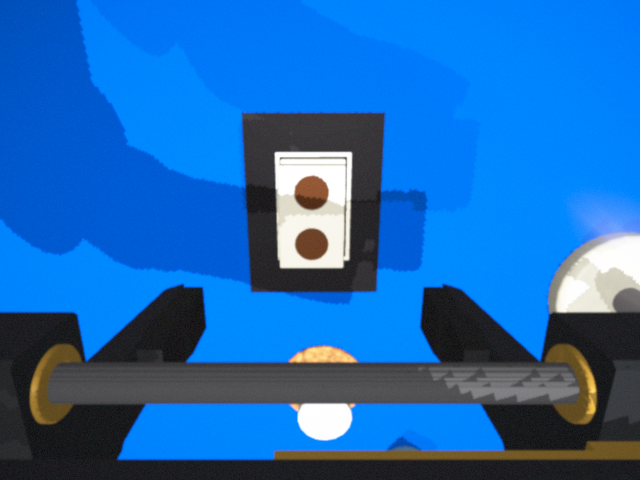

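Brown sits squarely on black (312,218). Now the coral plate.

Emit:
step_arm(
  motion=[
    {"dp": [-14, -61, 0], "twist": [0, 0, -0.12], "hand": 1},
    {"dp": [-28, -122, 0], "twist": [0, 0, -0.24], "hand": 1},
    {"dp": [-42, -183, 0], "twist": [0, 0, -0.36], "hand": 1},
    {"dp": [-56, -244, 0], "twist": [0, 0, -0.48], "hand": 1},
    {"dp": [-68, -296, 0], "twist": [0, 0, -0.587], "hand": 1},
  ],
)

```text
clock: 18.15
tool_pos: [0.4563, -0.2696, 0.1934]
eef_rot: [-0.111, 0.994, 0.001, -0.002]
contact_force: [0.5, -0.3, 0.1]
opening: 1.001
finger_force: 0.0
```

Emit:
step_arm(
  motion=[
    {"dp": [25, -65, 0], "twist": [0, 0, 0], "hand": 1},
    {"dp": [25, -68, 40], "twist": [0, 0, 0], "hand": 1},
    {"dp": [25, -68, 80], "twist": [0, 0, 0], "hand": 1},
    {"dp": [25, -68, 80], "twist": [0, 0, 0], "hand": 1},
    {"dp": [25, -68, 80], "twist": [0, 0, 0], "hand": 1},
  ],
)

```text
clock: 18.77
tool_pos: [0.449, -0.3383, 0.1158]
eef_rot: [-0.111, 0.994, 0.0, 0.0]
contact_force: [0.4, 0.1, 0.5]
opening: 1.002
finger_force: 0.0
```

Run:
```python
from h import *
p,T=cam('wrist')
for o in rects(p,T): print(o)
to(.4477,-.339,.026,102.5)
```

```text
([446.8, -339.5], [79.8, 50.2], 12.5, 0.0142, [271, 175, 87, 129, 10675])
([489.9, -473.2], [112.5, 53.5], 35.8, 0.0184, [0, 194, 113, 167, 4051])
([510.0, -257.4], [25.5, 9.5], -69.6, 0.0129, [394, 347, 41, 15, 433])
dp [1.9, 0.0, 90.4] tw [-0.001, 0.001, 0.003] at [0.4494, -0.3386, 0.1164] q7 1.43 t 18.82
```

Emit:
step_arm(
  motion=[
    {"dp": [2.5, -0.5, 45], "twist": [0, 0, 0], "hand": 1},
    {"dp": [2.5, -0.5, 80], "twist": [0, 0, 0], "hand": 1},
    {"dp": [2.5, -0.5, 90], "twist": [0, 0, 0], "hand": 1},
    {"dp": [2.5, -0.5, 90], "twist": [0, 0, 0], "hand": 1},
    {"dp": [2.5, -0.5, 90], "twist": [0, 0, 0], "hand": -1},
  ],
)

```text
clock: 19.45
tool_pos: [0.4473, -0.3404, 0.0271]
eef_rot: [-0.11, 0.994, -0.001, 0.001]
contact_force: [-0.0, 0.6, 0.4]
opening: 0.911
finger_force: 0.0
```

Emit:
step_arm(
  motion=[
    {"dp": [0, 0, 0], "twist": [0, 0, 0], "hand": -1},
    {"dp": [0, 0, 0], "twist": [0, 0, 0], "hand": -1},
    {"dp": [0, 0, 0], "twist": [0, 0, 0], "hand": -1},
    {"dp": [0, 0, -60], "twist": [0, 0, 0], "hand": -1},
    {"dp": [0, 0, -110], "twist": [0, 0, 0], "hand": -1},
  ],
  force=20,
)

```text
clock: 20.08
tool_pos: [0.446, -0.3397, 0.1366]
eef_rot: [-0.11, 0.994, 0.0, -0.0]
contact_force: [-0.3, -1.3, -0.5]
opening: 0.562
finger_force: 20.0
```

Emit:
step_arm(
  motion=[
    {"dp": [0, 0, 0], "twist": [0, 0, 0], "hand": -1},
  ],
)

```text
clock: 20.2
tool_pos: [0.4484, -0.3406, 0.139]
eef_rot: [-0.11, 0.994, -0.002, 0.003]
contact_force: [-0.9, 0.2, -0.1]
opening: 0.567
finger_force: 20.0
```

Run:
```python
from h import *
med()
to(.4993,.0334,.135,69)
```

```text
op 0.567 f 20.0 cf [-0.9, 0.2, -0.1]
dp [-131.5, 353.8, 3.1] tw [-0.003, 0.006, 0.587] at [0.4484, -0.3406, 0.139] q7 1.46 t 20.2
```

Emit:
step_arm(
  motion=[
    {"dp": [-20, 52, 0], "twist": [0, 0, 0.1], "hand": -1},
    {"dp": [-40, 108, 0], "twist": [0, 0, 0.2], "hand": -1},
    {"dp": [-60, 162, 0], "twist": [0, 0, 0.3], "hand": -1},
    {"dp": [-80, 216, 0], "twist": [0, 0, 0.4], "hand": -1},
    {"dp": [-100, 269, 0], "twist": [0, 0, 0.5], "hand": -1},
  ],
)

```text
clock: 20.82
tool_pos: [0.4842, -0.0543, 0.1343]
eef_rot: [0.141, 0.99, -0.0, -0.001]
contact_force: [0.3, -0.7, -0.7]
opening: 0.563
finger_force: 20.0
```

Run:
```python
from h import *
med();to(.4993,.0334,.08,69)
```

```text
op 0.563 f 20.0 cf [0.3, -0.7, -0.7]
dp [9.9, 88.5, 54.2] tw [-0.001, -0.002, 0.084] at [0.4842, -0.0543, 0.1343] q7 0.33 t 20.82
```

Emit:
step_arm(
  motion=[
    {"dp": [5, 45, 0], "twist": [0, 0, 0.05], "hand": -1},
    {"dp": [10, 88, 0], "twist": [0, 0, 0.084], "hand": -1},
    {"dp": [10, 88, 40], "twist": [0, 0, 0.084], "hand": -1},
    {"dp": [10, 88, 58], "twist": [0, 0, 0.084], "hand": -1},
    {"dp": [10, 88, 58], "twist": [0, 0, 0.084], "hand": -1},
  ],
)

```text
clock: 21.45
tool_pos: [0.4979, 0.0312, 0.0755]
eef_rot: [0.18, 0.984, -0.001, -0.002]
contact_force: [0.4, -0.0, -0.3]
opening: 0.562
finger_force: 20.0
```

Run:
```python
from h import *
med();p,T=cam('wrist');to(.4993,.0334,.058,69)
```

```text
op 0.562 f 20.0 cf [0.4, -0.0, -0.3]
dp [0.1, 2.1, 18.5] tw [-0.002, -0.002, 0.003] at [0.4987, 0.0314, 0.0765] q7 -0.01 t 21.5
```

Emit:
step_arm(
  motion=[
    {"dp": [0, 2, 10], "twist": [0, 0, 0], "hand": -1},
    {"dp": [0, 2, 18], "twist": [0, 0, 0], "hand": -1},
    {"dp": [0, 2, 18], "twist": [0, 0, 0], "hand": -1},
    {"dp": [0, 2, 18], "twist": [0, 0, 0], "hand": -1},
  ],
)

```text
clock: 22.0
tool_pos: [0.5003, 0.0334, 0.0595]
eef_rot: [0.181, 0.984, -0.0, 0.0]
contact_force: [-1.2, -0.8, -0.5]
opening: 0.56
finger_force: 20.0
```

Emit:
step_arm(
  motion=[
    {"dp": [0, 0, 0], "twist": [0, 0, 0], "hand": 1},
    {"dp": [0, 0, 0], "twist": [0, 0, 0], "hand": 1},
    {"dp": [0, 0, 0], "twist": [0, 0, 0], "hand": 1},
    {"dp": [0, 0, 0], "twist": [0, 0, 0], "hand": 1},
  ],
)

```text
clock: 22.5
tool_pos: [0.5003, 0.0334, 0.0594]
eef_rot: [0.181, 0.984, -0.0, 0.0]
contact_force: [-0.2, -1.1, 0.1]
opening: 0.987
finger_force: 0.0
```

Emit:
step_arm(
  motion=[
    {"dp": [0, 0, -60], "twist": [0, 0, 0], "hand": 1},
    {"dp": [0, 0, -120], "twist": [0, 0, 0], "hand": 1},
    {"dp": [40, 0, -180], "twist": [0, 0, 0], "hand": 1},
    {"dp": [100, 0, -230], "twist": [0, 0, 0], "hand": 1},
    {"dp": [100, 0, -230], "twist": [0, 0, 0], "hand": 1},
  ],
)

```text
clock: 23.12
tool_pos: [0.405, 0.07, 0.2914]
eef_rot: [0.179, 0.984, -0.0, 0.001]
contact_force: [0.1, -0.2, 0.2]
opening: 0.997
finger_force: 0.0
```

Run:
```python
from h import *
to(.4,0,.3,69)
p,T=cam('wrist');save(p,'w6.png');P=cloud(p,T)
for o in rects(p,T,zr=(.006,.055)): print(o)
m=P[...,2]>.1;m[280:]=False;print(m.sum())
for n in('top','side'):
    p,T=cam(n);P=cloud(p,T)
    for o in rects(p,T,zr=(.006,.055)):
        if o[1][0]<95 and o[1][1]>45 and o[0][0]<600:print(o[:4])
    for t in('lamp_bar','lamp_lens','jar','switch_tip'):print(t,find(n,T,t)[:2])
    m=(np.hypot(P[...,0]-.658,P[...,1]-.243)<.12)&(P[...,2]>.1);np.save(f'pics/lamp_{n}.npy',np.c_[P[m],p['pixels'][m]])
    q=P[m&(P[...,2]>.225)];print('bar',len(q),q.mean(0),q.min(0),q.max(0))
    ys,xs=np.where(m);b=p['pixels'][ys.min()-15:ys.max()+40,xs.min()-20:xs.max()+20]
    cv2.imwrite(f'pics/l{n}.png',cv2.resize(b,None,fx=5,fy=5)[:600,:800,::-1])
```

```text
dp [-20.0, -67.3, -8.5] tw [-0.0, 0.003, 0.006] at [0.405, 0.07, 0.2914] q7 0.25 t 23.12
([433.6, 371.1], [70.0, 47.0], -5.8, 0.0245, [586, 66, 54, 87, 3859])
([351.4, 176.5], [58.1, 57.8], -19.7, 0.0139, [370, 68, 62, 66, 2741])
([499.6, 31.8], [83.7, 50.8], -20.8, 0.0451, [287, 246, 50, 87, 4170])
([631.9, 250.4], [68.9, 60.8], -51.1, 0.0193, [498, 299, 78, 62, 2010])
([661.3, -19.1], [45.6, 45.1], -19.6, 0.0466, [301, 404, 40, 46, 1575])
740
([434.5, 374.6], [69.5, 52.2], -5.8, 0.0255)
lamp_bar [(0.75, [0.663, 0.243, 0.21])]
lamp_lens [(0.95, [0.661, 0.241, 0.209])]
jar [(0.48, [0.657, -0.016, 0.043])]
switch_tip []
bar 186 [0.65716955 0.26277135 0.25567473] [0.62308504 0.2403833  0.22743737] [0.69226417 0.28649864 0.26492641]
([430.6, 388.5], [81.8, 69.9], -89.9, 0.0255)
([352.0, 180.6], [60.0, 57.8], 14.0, 0.016)
lamp_bar [(0.67, [0.653, 0.24, 0.195])]
lamp_lens [(0.72, [0.657, 0.238, 0.196])]
jar []
switch_tip [(0.48, [0.485, 0.017, 0.015])]
bar 197 [0.65430283 0.262103   0.25151786] [0.62088817 0.2404199  0.22502   ] [0.69087856 0.28484131 0.26408587]
```

View pics/ltop.png

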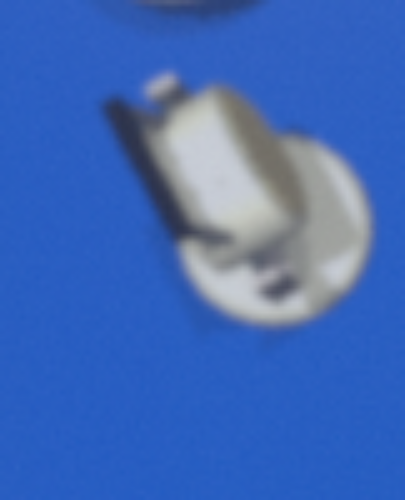

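View pics/lside.png

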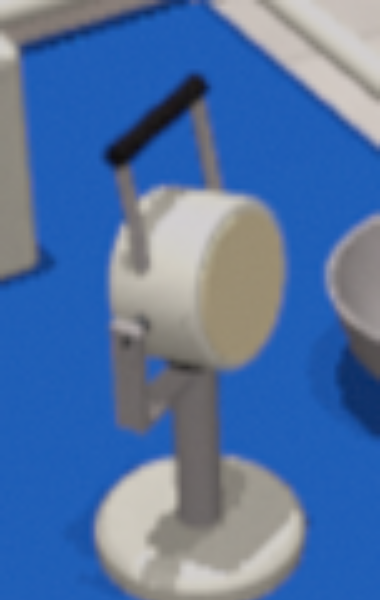

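The pile is square, with coral on top. The lamp crops show the beam pointing toward +x/−y (yaw about −59°) and the bar leaning slightly back. I move over the lamp with the closing line across the bar.

Run:
```python
from h import *
to(.62,.225,.41,121)
for n in('top','side'):
    a=np.load(f'pics/lamp_{n}.npy');q=a[(a[:,2]>.225)&(a[:,3:].max(1)<90)][:,:3]
    c=q.mean(0);u,s,v=np.linalg.svd(q-c);print(n,len(q),c,v[0],np.degrees(np.arctan2(v[0][1],v[0][0])))
```

```text
dp [-143.4, 221.7, -121.5] tw [0.0, -0.001, -0.905] at [0.4069, 0.0689, 0.2888] q7 0.25 t 23.68
top 87 [0.65737347 0.26333062 0.25892039] [-0.88313237 -0.46906838  0.00721583] -152.02536738542483
side 108 [0.65401939 0.26252565 0.25900414] [-0.88172885 -0.47166041 -0.00952363] -151.8564785635321
```

Emit:
step_arm(
  motion=[
    {"dp": [0, 0, -60], "twist": [0, 0, 0], "hand": 1},
    {"dp": [0, 0, -120], "twist": [0, 0, -0.18], "hand": 1},
    {"dp": [-30, 45, -120], "twist": [0, 0, -0.36], "hand": 1},
    {"dp": [-60, 95, -120], "twist": [0, 0, -0.54], "hand": 1},
    {"dp": [-90, 140, -120], "twist": [0, 0, -0.72], "hand": 1},
  ],
)

```text
clock: 24.3
tool_pos: [0.5425, 0.1684, 0.4089]
eef_rot: [-0.179, 0.984, -0.0, -0.0]
contact_force: [1.0, -0.2, 0.8]
opening: 0.999
finger_force: 0.0
```

Run:
```python
from h import *
to(.62,.225,.41,118)
```

```text
dp [-92.5, 25.5, -1.1] tw [-0.0, -0.0, -0.128] at [0.5425, 0.1684, 0.4089] q7 0.96 t 24.3
```

Emit:
step_arm(
  motion=[
    {"dp": [-50, 14, 0], "twist": [0, 0, -0.07], "hand": 1},
    {"dp": [-92, 25.5, 0], "twist": [0, 0, -0.128], "hand": 1},
    {"dp": [-92, 25.5, 0], "twist": [0, 0, -0.128], "hand": 1},
    {"dp": [-92, 25.5, 0], "twist": [0, 0, -0.128], "hand": 1},
  ],
)

```text
clock: 24.8
tool_pos: [0.6175, 0.2237, 0.4088]
eef_rot: [-0.24, 0.971, -0.0, -0.001]
contact_force: [-0.1, -0.3, 0.9]
opening: 1.004
finger_force: 0.0
```

```bash
cat >> h.py <<'E'
def lamp(p,T):
    P=cloud(p,T);g=p['pixels'].max(2);d=p['depth']
    m=(d>.08)&(np.hypot(P[...,0]-.655,P[...,1]-.245)<.13)
    b=m&(P[...,2]>.215)&(P[...,2]<.29)&(g<110)
    q=P[b]
    if len(q)>20:
        c=q.mean(0);u,s,v=np.linalg.svd(q-c,full_matrices=False);e=(q-c)@v[0]
        print('bar',len(q),'mid',np.round(c+v[0]*(e.min()+e.max())/2,4),'len',round(float(np.ptp(e)),3),'dir',np.round(v[0],2),'deg',round(float(np.degrees(np.arctan2(v[0][1],v[0][0]))),1),'zmax',q[:,2].max())
    f=m&(P[...,2]>.014)&(P[...,2]<.026);q=P[f][:,:2]
    if len(q)>50: print('foot',len(q),cv2.minEnclosingCircle(q.astype(np.float32)*1000))
E
python3 - <<'E'
from h import *
p,T=cam('wrist');save(p,'w7.png');lamp(p,T);to(.655,.263,.35,118)
for n in('top','side'):
    p,T=cam(n);lamp(p,T)
E
```

```text
bar 1493 mid [0.6562 0.2624 0.2563] len 0.077 dir [0.87 0.48 0.09] deg 29.1 zmax 0.2614269882772768
foot 2263 ((664.1027221679688, 250.3420867919922), 54.48284149169922)
dp [-51.9, 17.7, 59.2] tw [-0.001, -0.001, -0.004] at [0.6174, 0.2232, 0.4093] q7 1.11 t 24.85
bar 120 mid [0.6572 0.2641 0.258 ] len 0.079 dir [-0.88 -0.48 -0.06] deg -151.2 zmax 0.26395952722857474
foot 783 ((662.6271362304688, 251.05201721191406), 56.50172424316406)
```

View pics/w7.png

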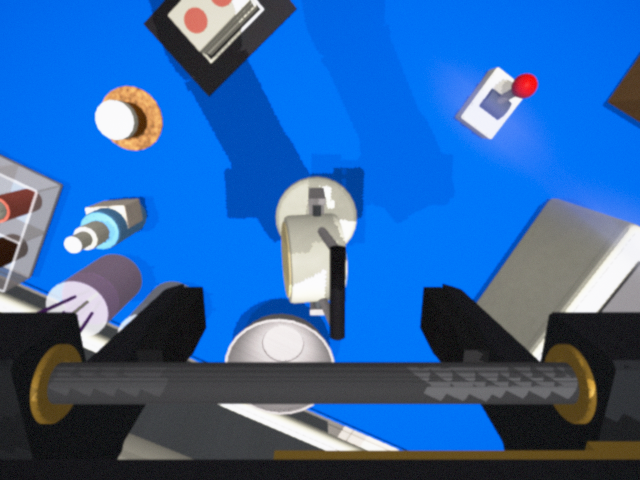

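The bar is at col 338, rows 245–335. The foot is centred at (664,250) mm with radius 54.5, matching 55. Bar tilt is about −0.17 and beam yaw −61°. The goal is yaw −127°, tilt 0.47. Grasp the bar.

Emit:
step_arm(
  motion=[
    {"dp": [-52.5, 16.5, 0], "twist": [0, 0, -0.02], "hand": 1},
    {"dp": [-52.5, 16.5, 50], "twist": [0, 0, -0.02], "hand": 1},
    {"dp": [-52.5, 16.5, 100], "twist": [0, 0, -0.02], "hand": 1},
    {"dp": [-52.5, 16.5, 110], "twist": [0, 0, -0.02], "hand": 1},
    {"dp": [-52.5, 16.5, 110], "twist": [0, 0, -0.02], "hand": 1},
  ],
)

```text
clock: 25.58
tool_pos: [0.6569, 0.2625, 0.3004]
eef_rot: [-0.249, 0.968, 0.0, 0.0]
contact_force: [-0.2, 0.8, 0.2]
opening: 1.001
finger_force: 0.0
```

Run:
```python
from h import *
p,T=cam('wrist');lamp(p,T);to(.6562,.2624,.256,119)
```

```text
bar 5405 mid [0.6547 0.2595 0.2655] len 0.115 dir [ 0.5  -0.87  0.02] deg -60.0 zmax 0.28999896472748266
foot 2520 ((663.8056640625, 250.989013671875), 54.49860382080078)
dp [1.4, -0.2, 45.6] tw [0.0, 0.003, -0.002] at [0.6572, 0.2631, 0.3016] q7 1.08 t 25.62
```

Emit:
step_arm(
  motion=[
    {"dp": [1, 0, 30], "twist": [0, 0, 0], "hand": 1},
    {"dp": [1, 0, 45], "twist": [0, 0, 0], "hand": 1},
    {"dp": [1, 0, 45], "twist": [0, 0, 0], "hand": 1},
    {"dp": [1, 0, 45], "twist": [0, 0, 0], "hand": -1},
    {"dp": [1, 0, 45], "twist": [0, 0, 0], "hand": -1},
  ],
  force=40,
)

```text
clock: 26.25
tool_pos: [0.6562, 0.2629, 0.2556]
eef_rot: [-0.25, 0.968, 0.0, 0.001]
contact_force: [-0.2, 0.4, 0.3]
opening: 0.798
finger_force: 0.0
```

Emit:
step_arm(
  motion=[
    {"dp": [0, 0, 0], "twist": [0, 0, 0], "hand": -1},
    {"dp": [0, 0, 0], "twist": [0, 0, 0], "hand": -1},
    {"dp": [0, 0, 0], "twist": [0, 0, 0], "hand": -1},
    {"dp": [0, 0, 0], "twist": [0, 0, 0], "hand": -1},
    {"dp": [0, 0, 0], "twist": [0, 0, 0], "hand": -1},
  ],
)

```text
clock: 26.88
tool_pos: [0.6559, 0.2625, 0.2543]
eef_rot: [-0.25, 0.968, -0.0, -0.0]
contact_force: [0.4, 0.2, 1.1]
opening: 0.231
finger_force: 0.0
```

```bash
cat >> h.py <<'E'
AX=np.array([.6637,.2505,.170])
def bar(yaw,t,dz=.003,phi=None):
    "TCP target for beam yaw deg, tilt rad, vertical hand"
    a=np.radians(yaw);b=np.array([np.cos(a),np.sin(a),0])
    c=AX+.085*np.sin(t)*b+[0,0,.085*np.cos(t)+dz];print(yaw,t,np.round(c,4));to(*c,yaw)
E
python3 - <<'E'
from h import *
med()
for w in [(-61,-.17),(-61,.1),(-61,.3),(-61,.473),(-94,.473),(-127,.473)]: bar(*w)
E
```

```text
op 0.231 f 0.0 cf [0.4, 0.2, 1.1]
-61 -0.17 [0.6567 0.2631 0.2568]
dp [-1.0, 0.1, -2.5] tw [-0.0, -0.0, -0.002] at [0.6559, 0.2625, 0.2543] q7 1.04 t 26.88
-61 0.1 [0.6678 0.2431 0.2576]
dp [-1.1, -22.7, -3.3] tw [-0.0, -0.0, -0.002] at [0.6559, 0.2625, 0.2543] q7 1.04 t 26.88
-61 0.3 [0.6759 0.2285 0.2542]
dp [-1.1, -39.4, 0.1] tw [-0.0, -0.0, -0.002] at [0.6559, 0.2625, 0.2543] q7 1.04 t 26.88
-61 0.473 [0.6825 0.2166 0.2487]
dp [-1.1, -53.0, 5.6] tw [-0.0, -0.0, -0.002] at [0.6559, 0.2625, 0.2543] q7 1.04 t 26.88
-94 0.473 [0.661  0.2119 0.2487]
dp [20.0, -46.8, 5.6] tw [-0.0, -0.0, 0.574] at [0.6559, 0.2625, 0.2543] q7 1.04 t 26.88
-127 0.473 [0.6404 0.2196 0.2487]
dp [34.3, -30.1, 5.6] tw [-0.0, -0.0, 1.15] at [0.6559, 0.2625, 0.2543] q7 1.04 t 26.88
```

Emit:
step_arm(
  motion=[
    {"dp": [0, 0, 0], "twist": [0, 0, 0], "hand": -1},
    {"dp": [0, 0, 0], "twist": [0, 0, 0], "hand": -1},
    {"dp": [0, 0, 0], "twist": [0, 0, 0], "hand": -1},
  ],
)

```text
clock: 27.25
tool_pos: [0.6555, 0.2632, 0.2545]
eef_rot: [-0.25, 0.968, 0.001, -0.0]
contact_force: [-0.7, 3.4, 0.8]
opening: 0.107
finger_force: 39.4
```

Emit:
step_arm(
  motion=[
    {"dp": [0, -6, -0.5], "twist": [0, 0, 0], "hand": -1},
    {"dp": [0, -13, -1], "twist": [0, 0, 0], "hand": -1},
    {"dp": [0, -20, -1], "twist": [0, 0, 0], "hand": -1},
    {"dp": [0, -20, -1], "twist": [0, 0, 0], "hand": -1},
  ],
)

```text
clock: 27.75
tool_pos: [0.665, 0.2454, 0.2544]
eef_rot: [-0.25, 0.968, 0.001, -0.001]
contact_force: [-1.2, 3.4, -4.0]
opening: 0.103
finger_force: 39.8
```

Run:
```python
from h import *
med()
bar(-61,.1)
```

```text
op 0.103 f 39.8 cf [-1.2, 3.4, -4.0]
-61 0.1 [0.6678 0.2431 0.2576]
dp [-1.3, -3.4, -3.2] tw [0.002, -0.001, -0.001] at [0.665, 0.2454, 0.2544] q7 1.07 t 27.75
```

Emit:
step_arm(
  motion=[
    {"dp": [0, -9, 0.5], "twist": [0, 0, 0], "hand": -1},
    {"dp": [0, -18, 3], "twist": [0, 0, 0], "hand": -1},
    {"dp": [0, -26, 6], "twist": [0, 0, 0], "hand": -1},
    {"dp": [0, -33, 9], "twist": [0, 0, 0], "hand": -1},
    {"dp": [0, -33, 9], "twist": [0, 0, 0], "hand": -1},
  ],
)

```text
clock: 28.38
tool_pos: [0.6795, 0.2185, 0.2441]
eef_rot: [-0.251, 0.968, 0.003, -0.002]
contact_force: [-1.4, 8.8, -9.5]
opening: 0.098
finger_force: 40.3
```

Run:
```python
from h import *
med()
p,T=cam('side');lamp(p,T);
for w in [(-61,.473),(-72,.473),(-83,.473),(-94,.473)]: bar(*w)
```

```text
op 0.098 f 40.3 cf [-1.4, 8.8, -9.5]
bar 367 mid [0.6721 0.2131 0.2586] len 0.071 dir [ 0.08 -0.39 -0.92] deg -78.4 zmax 0.28993357127561026
foot 783 ((661.8773803710938, 250.6084442138672), 55.24591064453125)
-61 0.473 [0.6825 0.2166 0.2487]
dp [-1.6, -3.0, -4.6] tw [0.006, -0.002, 0.002] at [0.6796, 0.2185, 0.2441] q7 1.12 t 28.43
-72 0.473 [0.6757 0.2137 0.2487]
dp [5.8, -2.3, -4.6] tw [0.005, -0.003, 0.194] at [0.6796, 0.2185, 0.2441] q7 1.12 t 28.43
-83 0.473 [0.6684 0.2121 0.2487]
dp [12.9, -0.2, -4.6] tw [0.005, -0.003, 0.386] at [0.6796, 0.2185, 0.2441] q7 1.12 t 28.43
-94 0.473 [0.661  0.2119 0.2487]
dp [19.4, 3.3, -4.5] tw [0.005, -0.004, 0.578] at [0.6796, 0.2185, 0.2441] q7 1.12 t 28.43
```

Emit:
step_arm(
  motion=[
    {"dp": [4, 0, 0], "twist": [0, 0, 0.1], "hand": -1},
    {"dp": [8, 1, 0], "twist": [0, 0, 0.2], "hand": -1},
    {"dp": [11.5, 2, -1], "twist": [0, 0, 0.3], "hand": -1},
    {"dp": [15, 3, -1], "twist": [0, 0, 0.4], "hand": -1},
    {"dp": [18, 4.5, -1], "twist": [0, 0, 0.5], "hand": -1},
  ],
)

```text
clock: 29.05
tool_pos: [0.662, 0.2153, 0.2442]
eef_rot: [-0.003, 1.0, 0.003, -0.002]
contact_force: [2.0, 13.1, -19.0]
opening: 0.096
finger_force: 41.0
```

Run:
```python
from h import *
med()
for w in [(-94,.473),(-110,.473),(-127,.473)]: bar(*w)
```

```text
op 0.096 f 41.0 cf [2.0, 13.1, -19.0]
-94 0.473 [0.661  0.2119 0.2487]
dp [1.1, -3.4, -4.5] tw [0.006, -0.004, 0.076] at [0.662, 0.2153, 0.2442] q7 0.63 t 29.05
-110 0.473 [0.6505 0.2141 0.2487]
dp [11.6, -1.1, -4.4] tw [0.006, -0.004, 0.355] at [0.662, 0.2153, 0.2442] q7 0.63 t 29.05
-127 0.473 [0.6404 0.2196 0.2487]
dp [21.6, 4.5, -4.4] tw [0.005, -0.005, 0.652] at [0.662, 0.2153, 0.2442] q7 0.63 t 29.05
```

Emit:
step_arm(
  motion=[
    {"dp": [5, -1, 1], "twist": [0, 0, 0.13], "hand": -1},
    {"dp": [9, -1, 2], "twist": [0, 0, 0.26], "hand": -1},
    {"dp": [13, 0, 2], "twist": [0, 0, 0.39], "hand": -1},
    {"dp": [17.5, 2, 2], "twist": [0, 0, 0.52], "hand": -1},
    {"dp": [21.5, 4, 2], "twist": [0, 0, 0.65], "hand": -1},
  ],
)

```text
clock: 29.68
tool_pos: [0.6405, 0.221, 0.2433]
eef_rot: [0.316, 0.949, 0.004, -0.002]
contact_force: [2.0, 16.4, -17.4]
opening: 0.1
finger_force: 41.8
```

Emit:
step_arm(
  motion=[
    {"dp": [0, 0, 0], "twist": [0, 0, 0], "hand": -1},
    {"dp": [0, 0, 0], "twist": [0, 0, 0], "hand": -1},
  ],
)

```text
clock: 29.92
tool_pos: [0.64, 0.2214, 0.2433]
eef_rot: [0.314, 0.95, 0.004, -0.003]
contact_force: [0.9, 14.4, -15.0]
opening: 0.101
finger_force: 41.1
```

Run:
```python
from h import *
med()
bar(-127,.473)
for n in('top','side'):
    p,T=cam(n);save(p,n+'8.png')
    print([find(n,T,t)[:2] for t in('lamp_lens','lamp_bar')])
cv2.imwrite('pics/c8.png',cv2.resize(p['pixels'][90:320,200:440],None,fx=2.4,fy=2.4)[...,::-1])
```

```text
op 0.101 f 41.1 cf [0.9, 14.4, -15.0]
-127 0.473 [0.6404 0.2196 0.2487]
dp [-1.4, -1.2, -5.4] tw [0.006, -0.008, 0.008] at [0.64, 0.2214, 0.2433] q7 0.01 t 29.93
[[], []]
[[(0.92, [0.652, 0.228, 0.186])], [(0.85, [0.655, 0.232, 0.186]), (0.73, [0.65, 0.234, 0.178])]]
```

View pics/c8.png

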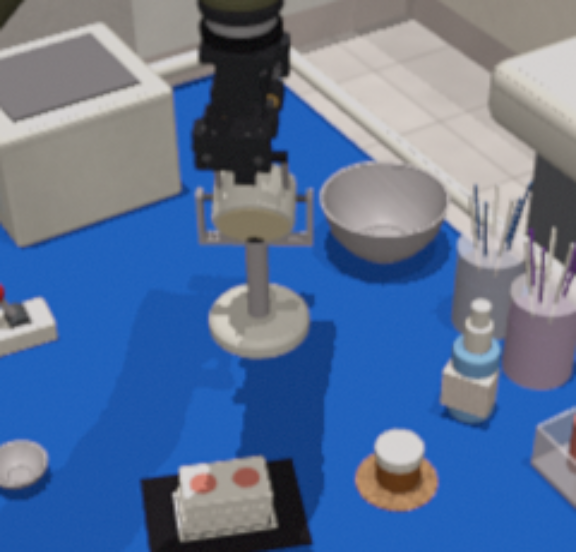

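The head now faces the pile, with lens at (255,215). Release, back off upward and measure the aim.

Emit:
step_arm(
  motion=[
    {"dp": [0, 0, 0], "twist": [0, 0, 0], "hand": 0.2},
    {"dp": [0, 0, 0], "twist": [0, 0, 0], "hand": 1},
    {"dp": [0, 0, 0], "twist": [0, 0, 0], "hand": 1},
    {"dp": [0, 0, 0], "twist": [0, 0, 0], "hand": 1},
    {"dp": [0, 0, 0], "twist": [0, 0, 0], "hand": 1},
  ],
)

```text
clock: 30.85
tool_pos: [0.6422, 0.2148, 0.2455]
eef_rot: [0.317, 0.948, -0.0, 0.0]
contact_force: [-0.3, 0.4, -1.0]
opening: 0.644
finger_force: 0.0
```

Emit:
step_arm(
  motion=[
    {"dp": [0, 0, -60], "twist": [0, 0, 0], "hand": 1},
    {"dp": [0, 0, -120], "twist": [0, 0, 0], "hand": 1},
    {"dp": [0, 0, -160], "twist": [0, 0, 0], "hand": 1},
    {"dp": [0, 0, -160], "twist": [0, 0, 0], "hand": 1},
  ],
)

```text
clock: 31.35
tool_pos: [0.6428, 0.2165, 0.4095]
eef_rot: [0.317, 0.948, 0.003, 0.002]
contact_force: [0.1, 0.2, -0.2]
opening: 0.998
finger_force: 0.0
```

```bash
cat >> h.py <<'E'
def aim(mid,deg):
    "beam from bar mid & bar direction"
    a=np.radians(deg-90)
    if np.cos(a-np.radians(-127))<0: a+=np.pi
    b=np.array([np.cos(a),np.sin(a)]);s=(np.array(mid)-AX[:2])@b;t=np.arcsin(np.clip(s/.085,-1,1))
    v=np.array([.500,.0334,.031])-AX;X=np.r_[b*np.cos(t),-np.sin(t)];Z=np.r_[b*np.sin(t),np.cos(t)];Y=np.cross(Z,X)
    print('yaw',round(np.degrees(a),1),'tilt',round(t,3),'aim y,z mm',np.round([v@Y*1000,v@Z*1000],1))
E
python3 - <<'E'
from h import *
for n in('wrist','top','side'):
    p,T=cam(n);print(n);lamp(p,T)
    if n=='wrist': save(p,'w9.png')
E
```

```text
wrist
bar 1477 mid [0.6419 0.218  0.25  ] len 0.074 dir [ 0.83 -0.55  0.  ] deg -33.4 zmax 0.25312599594313084
foot 894 ((656.329345703125, 251.69837951660156), 53.581756591796875)
top
side
bar 184 mid [0.6413 0.2188 0.2465] len 0.071 dir [ 0.83 -0.55 -0.02] deg -33.5 zmax 0.2553305121265358
foot 781 ((661.636962890625, 250.0576171875), 56.46379852294922)
```

View pics/w9.png

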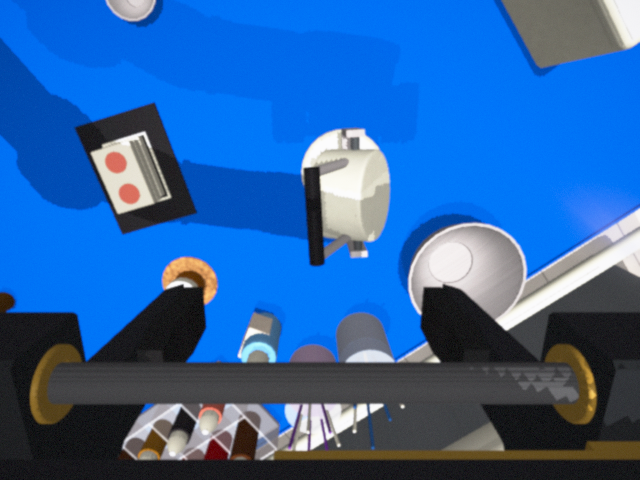

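The bar is at col 315, rows 168–265: yaw ≈ −123.5°, tilt ≈ 0.47. That is about 16 mm sideways off, inside 28 but thin, so I'll nudge about 3.5° more.

Run:
```python
from h import *
aim((.6419,.218),-33.4);aim((.6413,.2188),-33.5)
to(.6419,.218,.248,56.5)
```

```text
yaw -123.4 tilt 0.478 aim y,z mm [-17.2   1.5]
yaw -123.5 tilt 0.474 aim y,z mm [-16.7   0.2]
dp [1.8, 3.2, 155.9] tw [-0.003, -0.0, -0.061] at [0.6417, 0.2147, 0.404] q7 0.13 t 31.5
```

Emit:
step_arm(
  motion=[
    {"dp": [2, 3, 50], "twist": [0, 0, -0.06], "hand": 1},
    {"dp": [2, 3, 105], "twist": [0, 0, -0.06], "hand": 1},
    {"dp": [2, 3, 145], "twist": [0, 0, -0.06], "hand": 1},
    {"dp": [2, 3, 156], "twist": [0, 0, -0.06], "hand": 1},
    {"dp": [2, 3, 156], "twist": [0, 0, -0.06], "hand": -1},
  ],
)

```text
clock: 32.12
tool_pos: [0.642, 0.2187, 0.2488]
eef_rot: [0.289, 0.957, -0.0, -0.001]
contact_force: [0.2, 0.6, 0.9]
opening: 0.911
finger_force: 0.0
```

Emit:
step_arm(
  motion=[
    {"dp": [0, 0, 0], "twist": [0, 0, 0], "hand": -1},
    {"dp": [0, 0, 0], "twist": [0, 0, 0], "hand": -1},
    {"dp": [0, 0, 0], "twist": [0, 0, 0], "hand": -1},
    {"dp": [0, 0, 0], "twist": [0, 0, 0], "hand": -1},
    {"dp": [0, 0, 0], "twist": [0, 0, 0], "hand": -1},
  ],
  force=40,
)

```text
clock: 32.75
tool_pos: [0.6423, 0.2188, 0.2494]
eef_rot: [0.289, 0.957, -0.0, 0.0]
contact_force: [-0.1, -0.5, -0.4]
opening: 0.344
finger_force: 0.0
```

Emit:
step_arm(
  motion=[
    {"dp": [0, 0, 0], "twist": [0, 0, 0], "hand": -1},
    {"dp": [0, 0, 0], "twist": [0, 0, 0], "hand": -1},
    {"dp": [0, 0, 0], "twist": [0, 0, 0], "hand": -1},
  ],
)

```text
clock: 33.12
tool_pos: [0.6424, 0.2191, 0.2492]
eef_rot: [0.288, 0.957, 0.0, 0.0]
contact_force: [0.9, 1.7, -0.7]
opening: 0.109
finger_force: 39.7
```

Run:
```python
from h import *
med()
to(.6402,.2194,.248,53);to(.6388,.2204,.248,50)
```

```text
op 0.109 f 39.7 cf [0.9, 1.7, -0.7]
dp [2.0, -0.9, 1.2] tw [0.0, -0.0, 0.06] at [0.6424, 0.2191, 0.2492] q7 0.06 t 33.12
dp [3.7, -0.9, 1.2] tw [0.0, -0.0, 0.113] at [0.6424, 0.2191, 0.2492] q7 0.06 t 33.12
```

Emit:
step_arm(
  motion=[
    {"dp": [2, -0.3, 0], "twist": [0, 0, 0.06], "hand": -1},
    {"dp": [4, -0.5, 0.5], "twist": [0, 0, 0.12], "hand": -1},
    {"dp": [4, -0.5, 0.5], "twist": [0, 0, 0.12], "hand": -1},
    {"dp": [4, -0.5, 0.5], "twist": [0, 0, 0.12], "hand": -1},
  ],
)

```text
clock: 33.62
tool_pos: [0.639, 0.2211, 0.249]
eef_rot: [0.345, 0.939, 0.001, 0.0]
contact_force: [1.8, 1.7, -1.1]
opening: 0.113
finger_force: 39.7
```

Emit:
step_arm(
  motion=[
    {"dp": [0, 0, 0], "twist": [0, 0, 0], "hand": 0.2},
    {"dp": [0, 0, 0], "twist": [0, 0, 0], "hand": 1},
    {"dp": [0, 0, 0], "twist": [0, 0, 0], "hand": 1},
    {"dp": [0, 0, 0], "twist": [0, 0, 0], "hand": 1},
    {"dp": [0, 0, 0], "twist": [0, 0, 0], "hand": 1},
  ],
)

```text
clock: 34.25
tool_pos: [0.6386, 0.2205, 0.2488]
eef_rot: [0.345, 0.938, -0.0, -0.0]
contact_force: [-0.5, 0.6, 0.1]
opening: 0.656
finger_force: 0.0
```

Emit:
step_arm(
  motion=[
    {"dp": [0, 0, -60], "twist": [0, 0, 0], "hand": 1},
    {"dp": [0, 0, -120], "twist": [0, 0, 0], "hand": 1},
    {"dp": [0, 0, -160], "twist": [0, 0, 0], "hand": 1},
    {"dp": [0, 0, -160], "twist": [0, 0, 0], "hand": 1},
  ],
)

```text
clock: 34.75
tool_pos: [0.6393, 0.222, 0.4129]
eef_rot: [0.346, 0.938, 0.003, 0.002]
contact_force: [0.6, -0.1, -0.4]
opening: 0.995
finger_force: 0.0
```

Run:
```python
from h import *
for n in('wrist','side'):
    p,T=cam(n);print(n);lamp(p,T)
    for o in rects(p,T,zr=(.006,.055)):
        if abs(o[0][0]-500)<80 and abs(o[0][1]-33)<80: print(o)
p,T=cam('top');P=cloud(p,T);H=cv2.cvtColor(p['pixels'],cv2.COLOR_RGB2HSV)
def sw(p,T):
    P=cloud(p,T);H=cv2.cvtColor(p['pixels'],cv2.COLOR_RGB2HSV);m=((H[...,0]<8)|(H[...,0]>172))&(H[...,1]>150)&(np.hypot(P[...,0]-.42,P[...,1]-.375)<.08)&(P[...,2]>.04)
    print('ball',m.sum(),P[m].mean(0) if m.sum() else 0)
sw(p,T);print([o for o in rects(p,T) if abs(o[0][0]-434)<20 and o[0][1]>300])
p,T=cam('side');sw(p,T)
to(.43,.28,.35,90)
```

```text
wrist
bar 1442 mid [0.6384 0.2199 0.2497] len 0.074 dir [ 0.78 -0.63  0.  ] deg -39.1 zmax 0.25269498002268365
foot 924 ((656.0026245117188, 253.59091186523438), 53.477596282958984)
([494.9, 21.7], [85.9, 74.6], -20.6, 0.0453, [92, 152, 75, 77, 3416])
side
bar 174 mid [0.6371 0.2209 0.246 ] len 0.072 dir [ 0.78 -0.62 -0.01] deg -38.7 zmax 0.2548203098485762
foot 779 ((662.090087890625, 249.9207000732422), 56.81427001953125)
([504.4, 40.7], [99.1, 91.3], -21.0, 0.0445, [271, 281, 45, 37, 1082])
ball 31 [0.4135032  0.37503879 0.07862079]
[([434.6, 374.5], [69.6, 51.0], -6.7, 0.0243, [192, 281, 21, 27, 327])]
ball 57 [0.41147611 0.37315529 0.07624334]
dp [197.4, -89.1, 57.4] tw [-0.003, -0.002, -0.705] at [0.6383, 0.22, 0.407] q7 0.07 t 34.95
```

Aim is now within about 10 mm sideways. Next is the switch: ball at (412,376) mm and box x-axis at −6°, so I push from the −x side with closed fingers.

Run:
```python
from h import *
aim((.6384,.2199),-39.1)
to(.37,.377,.20,83.7)
p,T=cam('top');P=cloud(p,T);m=(P[...,0]>.29)&(P[...,0]<.5)&(P[...,1]>.25)&(P[...,1]<.52)&(P[...,2]>.03)&(p['depth']>0)
q=P[m];print(len(q),np.round(q[q[:,1]>.42],2).tolist()[:10])
```

```text
yaw -129.1 tilt 0.486 aim y,z mm [9.9 4. ]
dp [305.9, -53.7, 207.4] tw [-0.003, -0.002, -0.595] at [0.6383, 0.22, 0.407] q7 0.07 t 34.95
554 [[0.5, 0.52, 0.13], [0.5, 0.52, 0.13], [0.5, 0.52, 0.12], [0.5, 0.52, 0.11], [0.5, 0.52, 0.11], [0.5, 0.52, 0.1], [0.5, 0.52, 0.1], [0.5, 0.52, 0.09], [0.5, 0.52, 0.09], [0.5, 0.52, 0.08]]
```

Clear region. Move.

Emit:
step_arm(
  motion=[
    {"dp": [60, -10, 0], "twist": [0, 0, -0.12], "hand": -1},
    {"dp": [120, -20, 0], "twist": [0, 0, -0.24], "hand": -1},
    {"dp": [180, -32, 20], "twist": [0, 0, -0.36], "hand": -1},
    {"dp": [235, -43, 50], "twist": [0, 0, -0.48], "hand": -1},
    {"dp": [285, -50, 90], "twist": [0, 0, -0.595], "hand": -1},
  ],
  force=20,
)

```text
clock: 35.62
tool_pos: [0.3907, 0.3657, 0.3207]
eef_rot: [0.053, 0.999, 0.0, -0.0]
contact_force: [1.0, 0.1, -0.1]
opening: 0.453
finger_force: 0.0
```

Run:
```python
from h import *
to(.37,.377,.14,83.7)
```

```text
dp [21.7, 9.0, 180.7] tw [0.0, -0.0, 0.004] at [0.3907, 0.3657, 0.3207] q7 -0.01 t 35.62
```

Emit:
step_arm(
  motion=[
    {"dp": [22, 9, 40], "twist": [0, 0, 0], "hand": -1},
    {"dp": [22, 9, 100], "twist": [0, 0, 0], "hand": -1},
    {"dp": [22, 9, 150], "twist": [0, 0, 0], "hand": -1},
    {"dp": [22, 9, 180], "twist": [0, 0, 0], "hand": -1},
    {"dp": [22, 9, 180], "twist": [0, 0, 0], "hand": -1},
  ],
)

```text
clock: 36.25
tool_pos: [0.3704, 0.3748, 0.1393]
eef_rot: [0.055, 0.998, -0.003, -0.002]
contact_force: [-1.1, -0.7, 0.9]
opening: 0.004
finger_force: 0.0
```

Run:
```python
from h import *
med();to(.37,.377,.073,83.7)
p,T=cam('wrist');save(p,'w10.png')
P=cloud(p,T);H=cv2.cvtColor(p['pixels'],cv2.COLOR_RGB2HSV);m=((H[...,0]<8)|(H[...,0]>172))&(H[...,1]>150)&(p['depth']>.1)&(P[...,2]>.03);print(m.sum(),P[m].mean(0) if m.sum() else '')
```

```text
op 0.004 f 0.0 cf [-1.1, -0.7, 0.9]
dp [0.4, 2.5, 66.3] tw [-0.005, -0.003, 0.0] at [0.3704, 0.3748, 0.1393] q7 -0.32 t 36.25
92 [0.39545643 0.37034119 0.0961486 ]
```

View pics/w10.png

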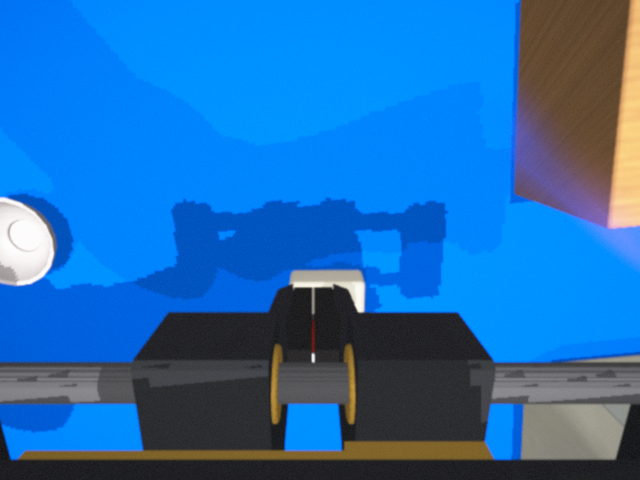

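The closed fingers (313,320) stand at the −x end of the switch box (328,280), with the red ball straight ahead. Lower and push.

Emit:
step_arm(
  motion=[
    {"dp": [0, 2.5, 35], "twist": [0, 0, 0], "hand": -1},
    {"dp": [0, 2.5, 60], "twist": [0, 0, 0], "hand": -1},
    {"dp": [0, 2.5, 66], "twist": [0, 0, 0], "hand": -1},
    {"dp": [0, 2.5, 66], "twist": [0, 0, 0], "hand": -1},
  ],
)

```text
clock: 36.8
tool_pos: [0.3722, 0.3798, 0.0768]
eef_rot: [0.055, 0.998, 0.001, 0.0]
contact_force: [-0.3, 0.0, 0.5]
opening: 0.0
finger_force: 0.0
```

Emit:
step_arm(
  motion=[
    {"dp": [-14, 0, 0], "twist": [0, 0, 0], "hand": -1},
    {"dp": [-28, 0, 0], "twist": [0, 0, 0], "hand": -1},
    {"dp": [-42, 0, 0], "twist": [0, 0, 0], "hand": -1},
    {"dp": [-56, 0, 0], "twist": [0, 0, 0], "hand": -1},
    {"dp": [-56, 0, 0], "twist": [0, 0, 0], "hand": -1},
  ],
)

```text
clock: 37.42
tool_pos: [0.4289, 0.3736, 0.0772]
eef_rot: [0.056, 0.998, 0.001, 0.001]
contact_force: [-1.2, 0.3, -0.7]
opening: 0.006
finger_force: 0.0
```

Run:
```python
from h import *
med();to(.4375,.374,.073,83.7)
p,T=cam('side')
P=cloud(p,T);H=cv2.cvtColor(p['pixels'],cv2.COLOR_RGB2HSV);m=((H[...,0]<8)|(H[...,0]>172))&(H[...,1]>150)&(np.hypot(P[...,0]-.43,P[...,1]-.375)<.09)&(P[...,2]>.03);print(m.sum(),P[m].mean(0) if m.sum() else '')
```

```text
op 0.006 f 0.0 cf [-1.2, 0.3, -0.7]
dp [-8.5, 1.4, 4.3] tw [0.002, 0.002, -0.003] at [0.4289, 0.3736, 0.0772] q7 -0.26 t 37.42
0
```

Emit:
step_arm(
  motion=[
    {"dp": [-5, 1, 1], "twist": [0, 0, 0], "hand": -1},
    {"dp": [-10, 1, 1], "twist": [0, 0, 0], "hand": -1},
    {"dp": [-12, 1, 1], "twist": [0, 0, 0], "hand": -1},
    {"dp": [-12, 1, 1], "twist": [0, 0, 0], "hand": -1},
  ],
)

```text
clock: 37.98
tool_pos: [0.436, 0.3732, 0.0747]
eef_rot: [0.054, 0.999, -0.0, -0.003]
contact_force: [-7.1, 0.3, 2.7]
opening: 0.004
finger_force: 3.5
```

Run:
```python
from h import *
med();to(.4375,.374,.073,83.7)
p,T=cam('top')
P=cloud(p,T);H=cv2.cvtColor(p['pixels'],cv2.COLOR_RGB2HSV);m=((H[...,0]<8)|(H[...,0]>172))&(H[...,1]>150)&(np.hypot(P[...,0]-.43,P[...,1]-.375)<.09)&(P[...,2]>.03);print(m.sum(),P[m].mean(0) if m.sum() else '')
```

```text
op 0.004 f 3.5 cf [-7.1, 0.3, 2.7]
dp [-1.4, 0.9, 1.7] tw [-0.001, -0.005, 0.002] at [0.436, 0.3732, 0.0747] q7 -0.23 t 37.98
0
```

Emit:
step_arm(
  motion=[
    {"dp": [-3, 0, 0], "twist": [0, 0, 0], "hand": -1},
    {"dp": [-5, 0, 0], "twist": [0, 0, 0], "hand": -1},
    {"dp": [-5, 0, 0], "twist": [0, 0, 0], "hand": -1},
  ],
)

```text
clock: 38.4
tool_pos: [0.4364, 0.3732, 0.0747]
eef_rot: [0.052, 0.999, -0.0, -0.006]
contact_force: [-16.1, -0.5, 6.8]
opening: 0.009
finger_force: 7.6
```

Emit:
step_arm(
  motion=[
    {"dp": [20, 0, 0], "twist": [0, 0, 0], "hand": -1},
    {"dp": [60, 0, 0], "twist": [0, 0, 0], "hand": -1},
    {"dp": [75, 0, -60], "twist": [0, 0, 0], "hand": -1},
    {"dp": [75, 0, -120], "twist": [0, 0, 0], "hand": -1},
    {"dp": [75, 0, -180], "twist": [0, 0, 0], "hand": -1},
  ],
)

```text
clock: 39.02
tool_pos: [0.3698, 0.3802, 0.2566]
eef_rot: [0.055, 0.999, -0.0, -0.0]
contact_force: [1.4, 0.1, 0.3]
opening: 0.004
finger_force: 0.0
```

Run:
```python
from h import *
med()
for n in('top','side','wrist'):
    p,T=cam(n);P=cloud(p,T);H=cv2.cvtColor(p['pixels'],cv2.COLOR_RGB2HSV);m=((H[...,0]<8)|(H[...,0]>172))&(H[...,1]>150)&(np.hypot(P[...,0]-.43,P[...,1]-.375)<.09)&(P[...,2]>.03);print(n,m.sum(),P[m].mean(0) if m.sum() else '')
    if n=='side': save(p,'side11.png');lamp(p,T)
    if n!='wrist': print([o for o in rects(p,T,zr=(.035,.055)) if abs(o[0][0]-500)<60 and abs(o[0][1]-33)<60],find(n,T,'jar')[:1])
```

```text
op 0.004 f 0.0 cf [1.4, 0.1, 0.3]
top 35 [0.45748954 0.37061404 0.07704294]
[([461.2, -1.7], [1541.6, 1040.1], -90.0, 0.0401, [63, 95, 570, 385, 7213]), ([502.1, 31.3], [79.6, 49.8], -20.8, 0.0447, [310, 252, 27, 33, 529])] [(0.51, [0.654, -0.017, 0.045])]
side 55 [0.45585383 0.36948837 0.07459185]
bar 168 mid [0.6371 0.2203 0.2467] len 0.072 dir [ 0.78 -0.63  0.01] deg -39.1 zmax 0.2552024873619134
foot 774 ((661.53076171875, 251.02984619140625), 55.037384033203125)
[([500.4, 34.0], [80.1, 54.7], -21.3, 0.0462, [274, 281, 39, 24, 715])] [(0.67, [0.653, -0.025, 0.048])]
wrist 95 [0.41229408 0.37418274 0.15552124]
```

View pics/side11.png

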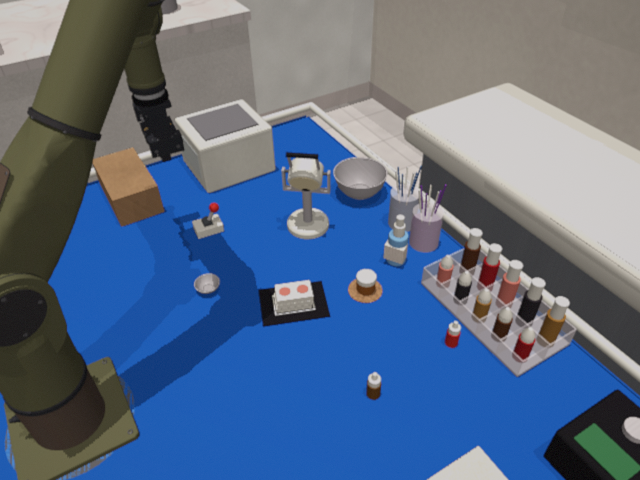

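The switch ball (214,208) has flipped to the +x side, the pile (294,296) and jar (366,283) stand in place, and the lamp aims at the pile.

```bash
python3 -c "
from plant import r
print(r.finish_job())"
```

```text
the job is handed in; nothing more can be done
None
```

I handed the job in; the judge's verdict wasn't shown. By my last camera checks, the jar stands on the coaster, the three plates present (black, brown, coral) are piled in the outline, the lamp's beam passes about 10 mm sideways of the pile's middle, and the switch is on.

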